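# Kit flat bars from the slotted stock bin

## Task

Take every flat bar out of the blue stock bin by tilting it up over the tray's lip and drawing it out through its slot, and lay them all flat on the floor of the grey kit box, side by side and lengthwise, none on top of another. Only then put the lid on the kit box and press it down until it is fully home, and lock it by pushing the latch at each end of the box fully down. Leave the other things on the bench where they are.

Things in the scene. Friction and masses are not known exactly. Their poses are not given: they have to be found in the camera images.
- bin: stock bin of blue plastic, fixed. Origin at bench level under the slotted wall, midway along it; x points back into the covered part, y along the wall, z up. Floor 4 thick. In front of the wall an open pick tray, x -117 to -3, 230 wide inside. Behind it the bin is closed by a fixed cover, top 76 above the bench, and a rear wall, inside at x = 110
- bin_wall (a point): middle of the foot of the slotted wall, at the tray's floor. Four slots at bin y = -78, -26, 26, 78, each 22 wide and 32 high from the floor up, one bar in each at most; wall x -3 to 3, 70 high
- bin_lip (a point): top of the middle of the lip across the tray's front (bin x -123 to -117); lip and tray sides rise 32 above the floor, 36 above the bench. A bar lifted level is stopped by the top of its slot with its end still behind the lip: raise the end in the tray about 0.2 rad, inner end staying down, then draw it out along its own length over the lip
- bar1: a plain aluminium flat bar, 180 long x 12 wide x 8 thick, 47 g; origin at its middle, x along its length, z through its thickness; at the start it lies on the floor of the stock bin in one of its four lanes, half of it (about 90) out in the pick tray, the other half through the slot and under the cover. May be absent
- bar2: a bar like bar1, in another lane; may be absent
- bar3: a bar like bar1, in another lane; may be absent
- bar4: a bar like bar1, in another lane; may be absent
- box: kit box, open grey plastic, fixed; origin under its centre, x along its length, z up. Outside 206 (x) x 164 (y), walls 5 thick, floor 5 thick
- box_rim (a point): centre of the mouth at the top of the walls, 40 above the bench. A black rubber gasket as wide as the walls runs round the rim and stands up to 8 proud of it (48 above the bench)
- gasket (a joint): how far the gasket has been pressed down into the rim, m: 0 standing proud, 0.008 flush with the walls, the lid fully home. Stiff: it carries the lid's weight, gives way at about 9 to 12 N, and stays where it is pushed to
- gasket_top (a point): centre of the gasket's top face, which goes down with it
- latch1 (a joint): how far the latch block at the box's -x end is pushed down, m: 0 up, 0.010 fully down. Stiff, about 9 to 12 N; stays where it is pushed to
- latch2 (a joint): the same for the latch block at the box's +x end
- latch1_top (a point): centre of the flat top of the latch at the -x end, a black block 22 (box x) x 30 (box y) that slides straight down; 58 above the bench when up, 48 when down; 124 from the box's centre. Below it a grey bracket on the box's end, 32 high, reaches to 136 from the centre
- latch2_top (a point): the same, of the latch at the +x end
- lid: kit box's grey lid, 220 to 350 g, lying on the bench right way up. Origin at the centre of its underside, x along its length, z up. A plug 186 x 144 x 12 high goes inside the gasket and walls (5 clearance all round); on it a flange 208 x 166 x 5 that rests on the gasket. Goes on either way round; fully home its origin is 28 above the bench, on the proud gasket 36
- lid_handle (a point): centre of the top face of the lid's solid black grip, 70 long (lid x) x 16 wide (lid y) x 24 high, in the middle of the lid; 41 above the lid's origin
- offcut: a planed wooden block 90 x 60 x 28 mm, a bystander
- clamp_ring: a black plastic ring 56 across, 18 mm high, a bystander
- mug: a white mug 90 mm high, a bystander
- jar: a glass jar 90 mm high, a bystander
- screwdriver: a screwdriver lying down, a bystander
- carton: a small cardboard box 100 x 80 x 60 mm, a bystander
- wrench: a wrench lying down, a bystander

How it is judged:
By the outcome, as a careful person would: the job done as asked, in the order asked, and still so for the second after the job is handed in, with the robot touching nothing.
Of bar1, bar2, bar3, bar4 only 3 to 4 are there at a start; the rules pass over those that are not, and their reading is None.
At some moment in a run one of lid may be knocked a few centimetres aside while the robot is not near it.
Once in a run the grip may slacken for a moment while it holds something.
It also fails if it takes over 208 s, if anything falls off the work surface, if the arm or the gripper's body presses on something with over 40 N, if the wrist force passes 120 N, or if a joint passes its speed limit or range.

## Robot

A 6-joint arm with a two-finger parallel gripper is mounted at the origin on the work surface. World frame = base frame: x ahead of the robot, y to its left, z up, the work surface at z = 0. Lengths are in m, angles in rad, forces in N, time in s.
With the tool pointing down it reaches from about 0.325 to 0.9 m from the base axis. Payload 6.1 kg.
Tool frame: the origin (TCP) lies on the centre line of the jaws, within the pads' length; the fingertips stand 19 mm ahead of it and the grasp point (between the pads) is the TCP; y points along the fingers, x is the direction in which the jaws open and shut, and the axes are right-handed (so a half turn about y gives the same grasp; the last joint's range is limited). The gripper opens to 87 mm and grips with 3 to 60 N. Pads are 19 mm wide; open, the fingers measure 117 mm over their backs; the gripper's body (75 mm by 190 mm) begins 51 mm behind the grasp point.
Start: joints at [1.102, 0.22, 1.526, -0, 1.395, -0.126], TCP at [0.21, 0.589, 0.242] pointing down, gripper open.
Joint ranges: [-2.98, 2.98], [-0.91, 2.08], [0.09, 2.57], [-1.24, 4.39], [0.2, 2.65], [-2.68, 2.68]. Speed limits (rad/s): [2.57, 2.57, 3.01, 3.14, 3.14, 3.14].

## Interface

Orientations are given as a 3x3 rotation matrix whose columns are the frame's x, y, z axes.
In Python, from workcell import env, imaging, spot_in, place_of gives the robot as it stands.
- The arm moves only by the tool arm_command, never from a script. Its argument "motion" is a list of rows, each an object of numbers: "rx", "ry", "rz": the turn, a rotation vector about the tool's x, y, z in rad; "dx", "dy", "dz": the shift along the tool's x, y, z in m; "gripper": the opening in per cent of the stroke, from 0 (shut) to 100 (fully open). In form: [{"rx": .., "ry": .., "rz": .., "dx": .., "dy": .., "dz": .., "gripper": ..}, ...]. A call has 1 to 5 rows; each row is the pose to reach, as a shift and turn from the pose commanded when the call began, along the tool's axes at that moment; what a row does not reach only later rows make up. A row lasts 1/10 s, in which the tool goes at most 50 mm and 8.59 degrees, less where a joint would pass 70% of its speed; a pose out of reach is approached as far as the arm can. A call with a gripper value outside its range is refused whole. The fingers move at their own pace and stop on an object; "grip_force" is the grip in N (left out, the last holds). Time passes only in rows, so rows that repeat a pose let the fingers close. It gives the time, the measured TCP pose, the force and the opening at its end, in the units of the state.
- env.observe(): the state, without advancing time (a new reading comes with each control period).
- imaging.capture(name): name is "side" or "top" or "wrist"; returns the picture (384x512x3 uint8, blue, green, red); there is no depth.
- imaging.camera_params(name): a dict with "mtx" (3x3 intrinsics, pixels), "k1" (the pictures are not rectified: a ray, as slopes to the right and down, at radius r is drawn at 1 + k1 r^2 times it, then the intrinsics apply), "extrinsics" (4x4, takes a point from camera to world coordinates); the wrist camera has in their place "T_tool_cam" (4x4, takes a point from camera to tool coordinates, whose origin is the TCP and whose axes are the tool frame's). Camera axes: x right, y down, z forward; pixel columns grow to the right and rows downward; lengths in m; the calibration is good to about 2 mm. A picture is of the moment at which its call begins: read the wrist's pose just before it. camera_params takes no time and is no camera call.
- env.close_job(): hands the job in, once; it reports no verdict.
Trained networks look in the newest picture that a camera, given by its name, has taken for a name from the list of things; names that differ only in an ending like _2 or _b are one class to them, and where a whole thing is asked for, a point or a joint stands for the part that bears it (a point fixed in the world has none). Each returns a list of dicts, best first, with "conf" (0 to 1); they miss things now and then, are a little off and sometimes report something else, mostly with a low value. They report only what shows in the picture. A call takes as long as a camera call.
- spot_in(query, camera): "point" ([row, column] in pixels, amid what is visible of it).
- place_of(query, camera): "point" ([row, column] in pixels: a listed point, or the origin of a listed thing).
The state is a dict: "time_s": time; "joint_pos": joint angles; "joint_velocities": joint speeds; "joint_efforts": joint torques, N m; "tcp_pos": TCP position; "eef_rot": TCP orientation; "force": force on the tool from outside, world axes, zero at the start; "ft_torque": the same for the moment, N m; "gripper_width": finger opening in m.
Only numpy, scipy, OpenCV 4.12 (cv2) and the standard library are available. Lean on these libraries where they do the work, as an engineer would, in place of code of your own. Each camera call takes 0.05 s, during which the arm holds its last target. There are 200 camera calls.

## Working session

There is one attempt and no reset: what is moved stays moved. The work goes in short steps, Python scripts to look and compute and a tool call to move; the robot and the scene stay as the last step left them, time stands still between calls to the robot, and variables do not carry over. Pictures are saved under pics/ and viewed, about 12 in all and at most 16, crops included, and the job is handed in when it is done.

Besides the shell and the picture viewer there is one more tool, called after ">>>" as name([rows], argument=value, ...), one row to a line, values as JSON. arm_command: Moves the arm, as the interface text tells. Its arguments: {"type":"object","properties":{"motion":{"type":"array","items":{"type":"object","properties":{"rx":{"type":"number"},"ry":{"type":"number"},"rz":{"type":"number"},"dx":{"type":"number"},"dy":{"type":"number"},"dz":{"type":"number"},"gripper":{"type":"number"}}}},"grip_force":{"type":"number"}},"required":["motion"]}

```bash
ls; mkdir -p pics; cat > h.py <<'E'
import numpy as np, cv2
from workcell import env, imaging, spot_in, place_of
def ray(cam,p,s=None):
    c=imaging.camera_params(cam); K=np.array(c["mtx"]);k=c["k1"]
    u=np.array([(p[1]-K[0,2])/K[0,0],(p[0]-K[1,2])/K[1,1]]); q=u.copy()
    for _ in range(30): q=u/(1+k*(q@q))
    if cam=="wrist":
        T=np.eye(4);T[:3,:3]=np.array(s["eef_rot"]);T[:3,3]=s["tcp_pos"];T=T@np.array(c["T_tool_cam"])
    else: T=np.array(c["extrinsics"])
    return T[:3,3],T[:3,:3]@np.array([q[0],q[1],1.])
def at(cam,p,z,s=None):
    o,d=ray(cam,p,s); return o+d*(z-o[2])/d[2]
def proj(cam,P,s=None):
    c=imaging.camera_params(cam); K=np.array(c["mtx"]);k=c["k1"]
    if cam=="wrist":
        T=np.eye(4);T[:3,:3]=np.array(s["eef_rot"]);T[:3,3]=s["tcp_pos"];T=T@np.array(c["T_tool_cam"])
    else: T=np.array(c["extrinsics"])
    q=np.linalg.inv(T)@np.append(P,1); u=q[:2]/q[2]; u=u*(1+k*(u@u))
    return np.array([u[1]*K[1,1]+K[1,2],u[0]*K[0,0]+K[0,2]])
E
python3 - <<'E'
from h import *
for c in("top","side"):
    cv2.imwrite(f"pics/{c}0.png",imaging.capture(c))
    print(c,np.round(np.array(imaging.camera_params(c)["extrinsics"])[:3,3],3))
    Z={"bin_wall":.004,"bin_lip":.036,"box_rim":.04,"gasket_top":.048,"latch1_top":.058,"latch2_top":.058,"lid_handle":.041,"bar1":.008,"lid":0}
    if c=="top":
        for n,z in Z.items():
            for r in place_of(n,c)[:5]: print(n,np.round(r["point"],1),round(r["conf"],2),np.round(at(c,r["point"],z),3))
s=env.observe();print(s)
print(imaging.camera_params("wrist"))
E
```

```text
pics
top [0.363 0.025 1.405]
bin_wall [160.5 183.3] 0.69 [0.652 0.266 0.004]
bin_lip [193.5 186.9] 0.81 [0.528 0.243 0.036]
bin_lip [224.4 130.9] 0.48 [0.418 0.432 0.036]
box_rim [161.8 292.8] 0.78 [ 0.646 -0.125  0.04 ]
gasket_top [172.4 388.6] 0.52 [ 0.612 -0.459  0.048]
latch1_top [158.5 333.1] 0.42 [ 0.656 -0.263  0.058]
latch2_top [239.3 231. ] 0.5 [0.372 0.085 0.058]
latch2_top [158.6 259.8] 0.44 [ 0.652 -0.008  0.058]
lid_handle [217.5 291.1] 0.86 [ 0.45  -0.119  0.041]
bar1 [157.6 204.5] 0.64 [0.663 0.189 0.008]
bar1 [166.5 162.3] 0.61 [0.628 0.339 0.008]
bar1 [161.9 177.5] 0.6 [0.645 0.286 0.008]
bar1 [157.3 190.9] 0.43 [0.663 0.238 0.008]
lid [218.4 288.5] 0.58 [ 0.449 -0.114  0.   ]
side [0.498 0.899 0.959]
{'time_s': 0.55, 'joint_pos': array([ 1.10194092e+00,  2.20398537e-01,  1.52647971e+00,  6.18999247e-06,
        1.39473349e+00, -1.26115338e-01]), 'joint_velocities': array([-0.00181566, -0.0009013 , -0.00052344,  0.00075933,  0.00129456,
       -0.00111758]), 'joint_efforts': array([-1.00515521e-03, -4.94141901e+01, -3.87409902e+01,  6.98784948e-02,
        4.74918983
[... 273 characters left out ...]
 'force': array([ 0.33549006,  0.33169082, -0.86853829]), 'ft_torque': array([0.01728467, 0.01526749, 0.0173711 ]), 'gripper_width': 0.08689086572632396}
{'mtx': array([[329.15166561,   0.        , 252.38630833],
       [  0.        , 329.15166561, 186.46877983],
       [  0.        ,   0.        ,   1.        ]]), 'k1': -0.08728228807820013, 'T_tool_cam': array([[ 9.99998346e-01, -1.81524025e-03, -1.10309988e-04,
        -1.12199912e-03],
       [-4.21099872e-04, -2.90134740e-01,  9.56985713e-01,
        -1.44913908e-01],
       [-1.76916374e-03, -9.56984084e-01, -2.90135025e-01,
         8.02829771e-02],
       [ 0.00000000e+00,  0.00000000e+00,  0.00000000e+00,
         1.00000000e+00]])}
```

```bash
python3 - <<'E'
import cv2
a=cv2.imread("pics/top0.png");cv2.imwrite("pics/top0c.png",cv2.resize(a[110:290,110:420],None,fx=2.58,fy=2.58,interpolation=cv2.INTER_CUBIC))
E
```

```text
(no output)
```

View pics/top0c.png

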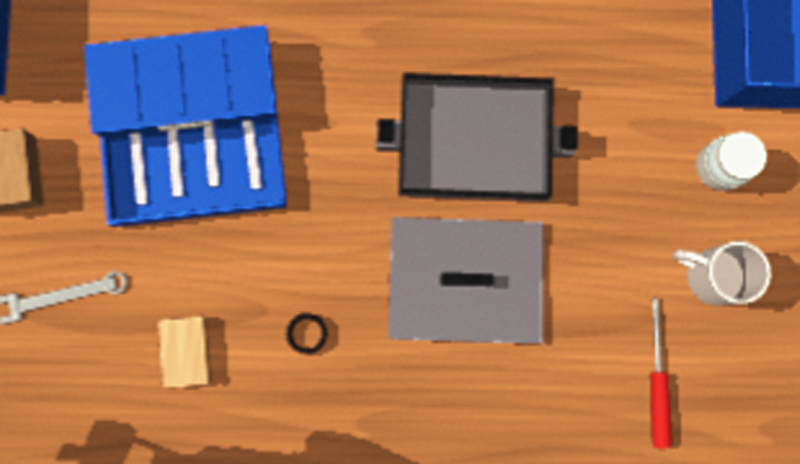

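View pics/side0.png

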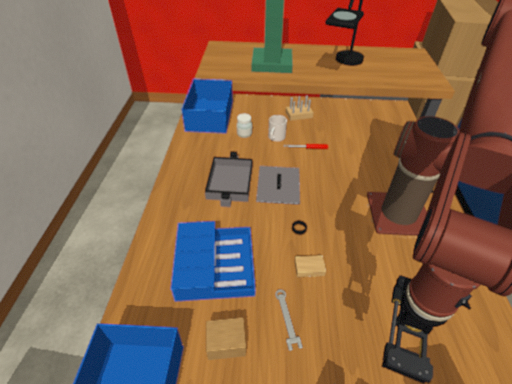

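Four bars in the bin, box and lid to the right. Next I'll scout with the wrist camera.

```bash
cat >> h.py <<'E'
from scipy.spatial.transform import Rotation as Ro
def R(yaw,tilt=0,ax=None):
    c,s=np.cos(yaw),np.sin(yaw); M=np.array([[c,s,0],[s,-c,0],[0,0,-1.]])  # cols x,(tmp)
    x=np.array([c,s,0]);y=np.array([0,0,-1.]);z=np.cross(x,y); M=np.stack([x,y,z],1)
    return Ro.from_rotvec(tilt*x).as_matrix()@M   # tilt about the tool x (world)
def rel(p0,R0,p1,R1,dec=4):
    t=R0.T@(np.array(p1)-p0); r=Ro.from_matrix(R0.T@R1).as_rotvec()
    t=np.round(t,dec);r=np.round(r,3)
    n=max(np.linalg.norm(t)/.05,np.degrees(np.linalg.norm(r))/8.59)
    print("r",r.tolist(),"d",t.tolist(),"rows>=%.1f"%n)
    return p0+R0@t, R0@Ro.from_rotvec(r).as_matrix()
def chain(ways,s=None):
    s=s or env.observe(); p,M=np.array(s["tcp_pos"]),np.array(s["eef_rot"])
    for w in ways: p,M=rel(p,M,w[0],R(*w[1:]))
E
python3 - <<'E'
from h import *
chain([((.52,.265,.22),np.pi/2),((.50,-.12,.30),np.pi/2)])
E
```

```text
r [-0.0, -0.343, -0.0] d [-0.2006, 0.0215, -0.4007] rows>=9.0
r [-0.0, 0.0, -0.0] d [-0.385, -0.0799, 0.0201] rows>=7.9
```

>>> arm_command([
  {"dx": -0.02,"dy": 0.002,"dz": -0.04,"ry": -0.034},
  {"dx": -0.04,"dy": 0.004,"dz": -0.08,"ry": -0.068},
  {"dx": -0.06,"dy": 0.006,"dz": -0.12,"ry": -0.102},
  {"dx": -0.08,"dy": 0.008,"dz": -0.16,"ry": -0.136},
  {"dx": -0.1,"dy": 0.01,"dz": -0.2,"ry": -0.17},
])

```text
invalid input at $.motion[0]: expected keys rx, ry, rz, dx, dy, dz, gripper
```

```bash
python3 - <<'E'
from h import *
s=env.observe();print(s["time_s"],s["tcp_pos"],s["force"])
chain([((.52,.265,.22),np.pi/2)])
E
```

```text
0.55 [0.21005016 0.58863708 0.2415493 ] [ 0.33549006  0.33169082 -0.86853829]
r [-0.0, -0.343, -0.0] d [-0.2006, 0.0215, -0.4007] rows>=9.0
```

>>> arm_command([
  {"rx": 0,"ry": -0.17,"rz": 0,"dx": -0.1,"dy": 0.01,"dz": -0.2,"gripper": 40},
  {"rx": 0,"ry": -0.17,"rz": 0,"dx": -0.1,"dy": 0.01,"dz": -0.2,"gripper": 40},
  {"rx": 0,"ry": -0.343,"rz": 0,"dx": -0.2,"dy": 0.02,"dz": -0.4,"gripper": 40},
  {"rx": 0,"ry": -0.343,"rz": 0,"dx": -0.2,"dy": 0.02,"dz": -0.4,"gripper": 40},
  {"rx": 0,"ry": -0.343,"rz": 0,"dx": -0.2,"dy": 0.02,"dz": -0.4,"gripper": 40},
])

```text
time_s: 1.05
tcp_pos: [0.3804, 0.4108, 0.2308]
eef_rot: [[-0.002, 0.001, -1.0], [1.0, 0.0, -0.002], [0.0, -1.0, -0.001]]
force: [0.6, -0.3, -0.2]
gripper_width: 0.0546
```

```bash
python3 - <<'E'
from h import *
s=env.observe();print(s["time_s"],s["tcp_pos"],s["force"])
chain([((.52,.265,.22),np.pi/2)])
E
```

```text
1.05 [0.38044064 0.41079726 0.23083138] [ 0.59333283 -0.27002411 -0.18585726]
r [0.001, 0.002, 0.0] d [-0.1461, 0.0108, -0.1393] rows>=4.0
```

>>> arm_command([
  {"rx": 0,"ry": 0,"rz": 0,"dx": -0.145,"dy": 0.01,"dz": -0.138,"gripper": 40},
  {"rx": 0,"ry": 0,"rz": 0,"dx": -0.145,"dy": 0.01,"dz": -0.138,"gripper": 40},
  {"rx": 0,"ry": 0,"rz": 0,"dx": -0.145,"dy": 0.01,"dz": -0.138,"gripper": 40},
  {"rx": 0,"ry": 0,"rz": 0,"dx": -0.145,"dy": 0.01,"dz": -0.138,"gripper": 40},
  {"rx": 0,"ry": 0,"rz": 0,"dx": -0.145,"dy": 0.01,"dz": -0.138,"gripper": 40},
])

```text
time_s: 1.55
tcp_pos: [0.5211, 0.2624, 0.2204]
eef_rot: [[0.006, 0.001, -1.0], [1.0, -0.002, 0.006], [-0.002, -1.0, -0.001]]
force: [-0.7, 0.4, 0.5]
gripper_width: 0.0351
```

```bash
python3 - <<'E'
from h import *
s=env.observe();print(s["time_s"],s["tcp_pos"])
im=imaging.capture("wrist");cv2.imwrite("pics/w1.png",im);import pickle;pickle.dump(s,open("w1.pkl","wb"))
for n,z in {"bin_wall":.004,"bin_lip":.036,"bar1":.012}.items():
    for r in place_of(n,"wrist")[:5]: print(n,np.round(r["point"],1),round(r["conf"],2),np.round(at("wrist",r["point"],z,s),4))
for r in spot_in("bar1","wrist")[:5]: print(np.round(r["point"],1),round(r["conf"],2),np.round(at("wrist",r["point"],.012,s),4))
chain([((.50,-.12,.30),np.pi/2)])
E
```

```text
1.55 [0.52105596 0.26241013 0.2203996 ]
bin_wall [264.5 258.4] 0.82 [0.6518 0.2676 0.004 ]
bin_wall [282.2  23.5] 0.44 [ 0.6824 -0.0474  0.004 ]
bin_wall [275.2 238.1] 0.33 [0.667 0.242 0.004]
bin_lip [179.6 241.5] 0.83 [0.533  0.2497 0.036 ]
bar1 [255.8 318.3] 0.93 [0.636  0.3399 0.012 ]
bar1 [264.3 274.5] 0.87 [0.647 0.287 0.012]
bar1 [273.8 237.4] 0.68 [0.66   0.2416 0.012 ]
[215.6 315.9] 0.89 [0.5837 0.3341 0.012 ]
[231.7 270.5] 0.83 [0.6035 0.2817 0.012 ]
[226.7 179.6] 0.79 [0.5966 0.1752 0.012 ]
[236.1 232.4] 0.68 [0.6089 0.2369 0.012 ]
r [-0.0, 0.002, 0.0] d [-0.3882, -0.0795, 0.0173] rows>=7.9
```

View pics/w1.png

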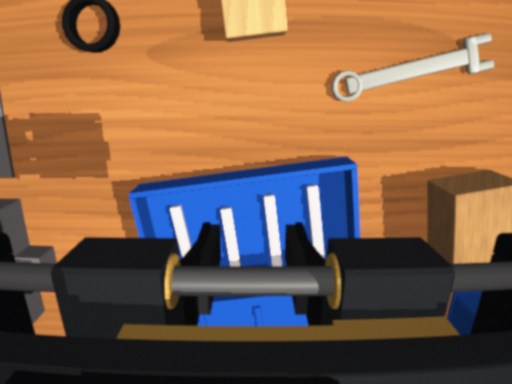

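```bash
python3 - <<'E'
from h import *
import pickle
s=pickle.load(open("w1.pkl","rb"))
for cam,f,roi in(("wrist","w1",(170,236,140,340)),("top","top0",(140,200,140,225))):
    im=cv2.imread(f"pics/{f}.png").astype(int); m=np.zeros(im.shape[:2],np.uint8)
    a,b,c,d=roi; sub=im[a:b,c:d]; m[a:b,c:d]=(sub.min(2)>130)
    if cam=="wrist": m[:, :]*=1
    n,l,st,ce=cv2.connectedComponentsWithStats(m)
    for i in range(1,n):
        if st[i,4]<25: continue
        rc=np.argwhere(l==i); P=np.array([at(cam,p,.012,s)[:2] for p in rc])
        mu=P.mean(0); w,v=np.linalg.eigh(np.cov(P.T)); e=v[:,1]*np.sign(v[0,1]); t=(P-mu)@e
        k=(P-mu)@v[:,0]
        print(cam,st[i].tolist(),"front",np.round(mu+e*t.min(),4),"back",np.round(mu+e*t.max(),4),"yaw %.3f"%np.arctan2(e[1],e[0]),"wid %.4f"%(k.max()-k.min()))
W=np.array([.6518,.2676]);L=np.array([.533,.2497])
for q in (.12,.15,.10):
  e=np.array([np.cos(q),np.sin(q)]);n=np.array([-e[1],e[0]]);print(q,[np.round(W-e*.09+n*y,4).tolist() for y in(-.078,-.026,.026,.078)])
for n in("bin_wall","bin_lip"):
    print(n)
# blue front outer corners of lip
im=cv2.imread("pics/w1.png");hsv=cv2.cvtColor(im,cv2.COLOR_BGR2HSV)
bl=cv2.inRange(hsv,(100,150,60),(125,255,255));n,l,st,_=cv2.connectedComponentsWithStats(bl);i=1+st[1:,4].argmax()
c=np.argwhere(l==i); c=c[c[:,0]<235]
cols=np.arange(150,345,5);top=[c[c[:,1]==k][:,0].min() for k in cols]
P=np.array([at("wrist",(r-.5,k),.036,s)[:2] for r,k in zip(top,cols)])
f=np.polyfit(P[:,1],P[:,0],1);print("lip front edge x=%.4f*y+%.4f"%tuple(f),np.std(P[:,0]-np.polyval(f,P[:,1])))
left=[(r,c[c[:,0]==r][:,1].min()) for r in range(195,235,5)];right=[(r,c[c[:,0]==r][:,1].max()) for r in range(165,235,8)]
print(np.round([at("wrist",(r,k-.5),.036,s)[:2] for r,k in left],4).tolist());print(np.round([at("wrist",(r,k+.5),.036,s)[:2] for r,k in right],4).tolist())
E
```

```text
wrist [307, 185, 16, 51, 597] front [0.5468 0.328 ] back [0.6093 0.337 ] yaw 0.143 wid 0.0138
wrist [264, 195, 16, 41, 479] front [0.5579 0.2792] back [0.6087 0.2854] yaw 0.122 wid 0.0136
wrist [170, 206, 19, 30, 374] front [0.5704 0.1712] back [0.6084 0.1775] yaw 0.163 wid 0.0149
wrist [220, 208, 16, 28, 333] front [0.5733 0.2296] back [0.6083 0.2343] yaw 0.133 wid 0.0140
top [204, 157, 7, 26, 104] front [0.5731 0.1705] back [0.6649 0.1855] yaw 0.162 wid 0.0148
top [172, 159, 9, 27, 112] front [0.5606 0.2771] back [0.6568 0.2925] yaw 0.158 wid 0.0214
top [189, 159, 6, 23, 97] front [0.5757 0.2284] back [0.6564 0.2402] yaw 0.145 wid 0.0162
top [161, 162, 6, 27, 113] front [0.549  0.3272] back [0.6437 0.3404] yaw 0.139 wid 0.0151
0.12 [[0.5718, 0.1794], [0.5656, 0.231], [0.5593, 0.2826], [0.5531, 0.3343]]
0.15 [[0.5745, 0.177], [0.5667, 0.2284], [0.5589, 0.2799], [0.5512, 0.3313]]
0.1 [[0.57, 0.181], [0.5648, 0.2327], [0.5597, 0.2845], [0.5545, 0.3362]]
bin_wall
bin_lip
lip front edge x=-0.1291*y+0.5560 0.0003107431128802219
[[0.5491, 0.1286], [0.5548, 0.129], [0.5605, 0.1294], [0.5663, 0.1309], [0.5721, 0.1314], [0.578, 0.1329], [0.5839, 0.1333], [0.5899, 0.1337]]
[[0.5182, 0.3678], [0.5267, 0.3695], [0.5354, 0.3703], [0.5442, 0.3721], [0.5531, 0.3729], [0.5622, 0.3737], [0.5714, 0.3745], [0.5808, 0.3765], [0.5904, 0.3774]]
```

>>> arm_command([
  {"rx": 0,"ry": 0,"rz": 0,"dx": -0.2,"dy": -0.04,"dz": 0.01,"gripper": 40},
  {"rx": 0,"ry": 0,"rz": 0,"dx": -0.39,"dy": -0.08,"dz": -0.02,"gripper": 40},
  {"rx": 0,"ry": 0,"rz": 0,"dx": -0.39,"dy": -0.08,"dz": -0.02,"gripper": 40},
  {"rx": 0,"ry": 0,"rz": 0,"dx": -0.39,"dy": -0.08,"dz": -0.02,"gripper": 40},
  {"rx": 0,"ry": 0,"rz": 0,"dx": -0.39,"dy": -0.08,"dz": -0.02,"gripper": 40},
])

```text
time_s: 2.3
tcp_pos: [0.5274, 0.0228, 0.2715]
eef_rot: [[-0.003, 0.001, -1.0], [1.0, 0.0, -0.003], [0.0, -1.0, -0.001]]
force: [1.1, 0.4, 0.7]
gripper_width: 0.0347
```

```bash
python3 - <<'E'
from h import *
chain([((.49,-.12,.30),np.pi/2)])
E
```

```text
r [0.001, 0.003, 0.0] d [-0.1426, -0.0286, 0.0379] rows>=3.0
```

>>> arm_command([
  {"rx": 0,"ry": 0,"rz": 0,"dx": -0.141,"dy": -0.03,"dz": 0.035,"gripper": 40},
  {"rx": 0,"ry": 0,"rz": 0,"dx": -0.141,"dy": -0.03,"dz": 0.035,"gripper": 40},
  {"rx": 0,"ry": 0,"rz": 0,"dx": -0.141,"dy": -0.03,"dz": 0.035,"gripper": 40},
  {"rx": 0,"ry": 0,"rz": 0,"dx": -0.141,"dy": -0.03,"dz": 0.035,"gripper": 40},
  {"rx": 0,"ry": 0,"rz": 0,"dx": -0.141,"dy": -0.03,"dz": 0.035,"gripper": 40},
])

```text
time_s: 2.8
tcp_pos: [0.493, -0.1178, 0.3011]
eef_rot: [[0.0, 0.001, -1.0], [1.0, 0.0, 0.0], [0.0, -1.0, -0.001]]
force: [0.1, -0.1, 0.7]
gripper_width: 0.0346
```

```bash
python3 - <<'E'
from h import *
s=env.observe();print(s["time_s"],s["tcp_pos"])
im=imaging.capture("wrist");cv2.imwrite("pics/w2.png",im);import pickle;pickle.dump(s,open("w2.pkl","wb"))
for n,z in {"box_rim":.04,"gasket_top":.048,"latch1_top":.058,"latch2_top":.058,"lid_handle":.041,"lid":.0}.items():
    for r in place_of(n,"wrist")[:2]: print(n,np.round(r["point"],1),round(r["conf"],2),np.round(at("wrist",r["point"],z,s),4))
E
```

```text
2.8 [ 0.49299578 -0.11781456  0.30108594]
box_rim [260.4 244.9] 0.78 [ 0.6432 -0.1294  0.04  ]
lid_handle [119.1 255.3] 0.72 [ 0.45  -0.115  0.041]
lid [114.6 250. ] 0.88 [ 0.4478 -0.1217  0.    ]
```

View pics/w2.png

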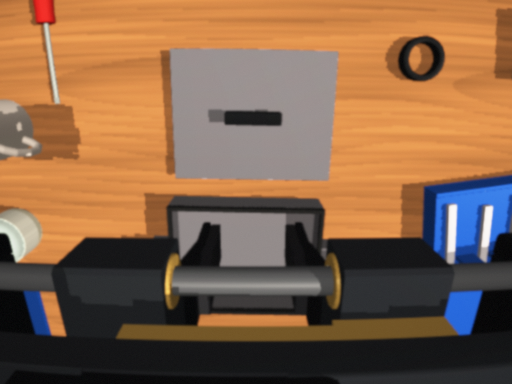

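```bash
cat > fit.py <<'E'
from h import *
from scipy.optimize import minimize
def rect(cx,cy,w,h,z): return [np.array([cx+a*w/2,cy+b*h/2,z]) for a,b in((-1,-1),(1,-1),(1,1),(-1,1))]
BOX=[(rect(0,0,.206,.164,.048),1),(rect(0,0,.196,.154,.048),0),(rect(-.124,0,.022,.030,.058),1),(rect(.124,0,.022,.030,.058),1)]
BAR=[(rect(0,0,.18,.012,.013),1)]
HANDLE=[(rect(0,0,.070,.016,.041),1)]
FLANGE=[(rect(0,0,.208,.166,.017),1)]
def shift(m,dz): return [([p+[0,0,dz] for p in a],v) for a,v in m]
def render(model,q,cam,s,shape,U=4):
    img=np.zeros((shape[0]*U,shape[1]*U),np.float32); c,sn=np.cos(q[2]),np.sin(q[2])
    for poly,v in model:
        P=[proj(cam,[q[0]+c*p[0]-sn*p[1],q[1]+sn*p[0]+c*p[1],p[2]],s) for p in poly]
        pts=np.array([[(p[1]+.5)*U,(p[0]+.5)*U] for p in P]); cv2.fillPoly(img,[np.round(pts*16).astype(np.int32)],float(v),shift=4)
    return cv2.resize(img,shape[::-1],interpolation=cv2.INTER_AREA)
def fit(model,q0,cam,s,target,roi,step=(.008,.008,.04)):
    a,b,c,d=roi; T=target[a:b,c:d].astype(np.float32)
    def f(q):
        r=render(model,q,cam,s,target.shape)[a:b,c:d]; A=np.stack([r.ravel(),np.ones(r.size)],1)
        x,_,_,_=np.linalg.lstsq(A,T.ravel(),rcond=None); return float(((A@x-T.ravel())**2).mean())
    q0=np.array(q0,float); S=np.vstack([q0]+[q0+np.eye(3)[i]*step[i] for i in range(3)])
    r=minimize(f,q0,method="Nelder-Mead",options=dict(initial_simplex=S,maxiter=110,xatol=1e-4,fatol=1e-9)); return r.x,r.fun,f(q0)
def dark(im): return np.clip(90-im.astype(np.float32).max(2),0,60)
def sat(im): return cv2.cvtColor(im,cv2.COLOR_BGR2HSV)[...,1].astype(np.float32)
E
python3 - <<'E'
from fit import *
import pickle
s=pickle.load(open("w2.pkl","rb")); t=cv2.imread("pics/top0.png"); w=cv2.imread("pics/w2.png")
print("box top",fit(BOX,(.645,-.130,np.pi/2),"top",None,dark(t),(130,195,245,345)))
print("box wrist",fit(BOX,(.645,-.130,np.pi/2),"wrist",s,dark(w),(185,222,150,340)))
print("lid top handle",fit(HANDLE,(.45,-.118,np.pi/2),"top",None,dark(t),(205,230,270,315)))
print("lid top flange",fit(FLANGE,(.45,-.118,np.pi/2),"top",None,sat(t),(188,250,250,330)))
print("lid wrist handle",fit(HANDLE,(.45,-.118,np.pi/2),"wrist",s,dark(w),(95,140,195,310)))
print("lid wrist flange",fit(FLANGE,(.45,-.118,np.pi/2),"wrist",s,sat(w),(25,185,150,360)))
E
```

```text
box top (array([ 0.64302766, -0.12781642,  1.55195294]), np.float64(67.93126703557655), 104.48923365247576)
box wrist (array([ 0.64262853, -0.12983406,  1.5493468 ]), np.float64(159.62129256241957), 264.5310288062651)
lid top handle (array([ 0.44977542, -0.11645509,  1.57638439]), np.float64(8.406137046539108), 11.193123306987308)
lid top flange (array([ 0.4497504 , -0.11864541,  1.55838708]), np.float64(47.32171289502304), 96.08747681759372)Traceback (most recent call last):
  File "<stdin>", line 8, in <module>
  File "fit.py", line 21, in fit
    r=minimize(f,q0,method="Nelder-Mead",options=dict(initial_simplex=S,maxiter=110,xatol=1e-4,fatol=1e-9)); return r.x,r.fun,f(q0)
    res = _minimize_neldermead(fun, x0, args, callback, bounds=bounds,
                               **options)
    fxr = func(xr)
    fx = function(np.copy(x), *(wrapper_args + args))
  File "fit.py", line 18, in f
    r=render(model,q,cam,s,target.shape)[a:b,c:d]; A=np.stack([r.ravel(),np.ones(r.size)],1)
      ~~~~~~^^^^^^^^^^^^^^^^^^^^^^^^^^^^
  File "fit.py", line 12, in render
    P=[proj(cam,[q[0]+c*p[0]-sn*p[1],q[1]+sn*p[0]+c*p[1],p[2]],s) for p in poly]
       ~~~~^^^^^^^^^^^^^^^^^^^^^^^^^^^^^^^^^^^^^^^^^^^^^^^^^^^^^^
  File "h.py", line 14, in proj
    c=imaging.camera_params(cam); K=np.array(c["mtx"]);k=c["k1"]
ValueError: time passes only in moves, steps and waits
```

```bash
sed -i 's/^def ray/import functools\n_cp=functools.lru_cache(None)(imaging.camera_params)\ndef ray/; s/c=imaging.camera_params(cam)/c=_cp(cam)/' h.py
cat > bars.py <<'E'
from h import *
BOXP=(.643,-.129,1.551)
B={4:((.572,.171),.16,-.048),3:((.5745,.229),.14,-.016),2:((.559,.278),.14,.016),1:((.548,.3276),.14,.048)}
def ways(i,off=.028,phi=.2):
    F,th,slot=B[i]; e=np.array([np.cos(th),np.sin(th),0]); F=np.array([*F,0.]); G=F+off*e; y=np.pi/2+th
    A=(G+[0,0,.10],y); Bq=(G+[0,0,.025],y)
    P=F+e*.18+[0,0,.004]; n=np.array([np.cos(y),np.sin(y),0]); Q=Ro.from_rotvec(phi*n)
    c=P+Q.apply(Bq[0]-P)+[0,0,.001]; D=c+Q.apply(-e)*.125
    E=(D+[0,0,.11],y)
    b=BOXP; ex=np.array([np.cos(b[2]),np.sin(b[2]),0]);ey=np.array([-ex[1],ex[0],0])
    g=np.array([b[0],b[1],0])+ex*(.09-off)+ey*slot; yb=b[2]-np.pi/2
    return dict(A=A,B=Bq,C=(c,y,phi),D=(D,y,phi),E=E,F=(g+[0,0,.11],yb),G=(g+[0,0,.0275],yb),H=(g+[0,0,.13],yb))
E
python3 - <<'E'
from bars import *
w=ways(4);chain([w[k] for k in "ABCDEFG"])
E
```

```text
r [-0.0, -0.158, 0.0] d [0.2921, 0.2004, -0.1073] rows>=7.4
r [-0.0, 0.0, 0.0] d [-0.0001, 0.075, -0.0] rows>=1.5
r [0.2, 0.0, 0.0] d [0.0, -0.0308, -0.0072] rows>=1.3
r [-0.0, 0.001, 0.0] d [0.0001, 0.0001, 0.125] rows>=2.5
r [-0.2, -0.001, 0.0] d [0.0, -0.1078, 0.0219] rows>=2.2
r [-0.001, 1.751, -0.0] d [-0.2551, 0.0804, -0.1679] rows>=11.7
r [0.0, 0.0, 0.0] d [-0.0, 0.0825, -0.0] rows>=1.6
```

>>> arm_command([
  {"rx": 0,"ry": 0,"rz": 0,"dx": 0.18,"dy": 0.1,"dz": -0.07,"gripper": 40},
  {"rx": 0,"ry": 0,"rz": 0,"dx": 0.18,"dy": 0.1,"dz": -0.07,"gripper": 40},
  {"rx": 0,"ry": -0.08,"rz": 0,"dx": 0.18,"dy": 0.1,"dz": -0.07,"gripper": 40},
  {"rx": 0,"ry": -0.158,"rz": 0,"dx": 0.18,"dy": 0.1,"dz": -0.07,"gripper": 40},
  {"rx": 0,"ry": -0.158,"rz": 0,"dx": 0.18,"dy": 0.1,"dz": -0.07,"gripper": 40},
])

```text
time_s: 3.65
tcp_pos: [0.562, 0.066, 0.1976]
eef_rot: [[-0.163, -0.004, -0.987], [0.987, 0.001, -0.163], [0.002, -1.0, 0.004]]
force: [0.6, -0.1, -0.8]
gripper_width: 0.0346
```

```bash
python3 - <<'E'
from bars import *
w=ways(4);chain([w[k] for k in "AB"])
E
```

```text
r [-0.004, 0.004, 0.002] d [0.1016, 0.0976, -0.0554] rows>=3.0
r [0.0, -0.0, -0.0] d [0.0, 0.075, 0.0] rows>=1.5
```

>>> arm_command([
  {"rx": 0,"ry": 0,"rz": 0,"dx": 0.1,"dy": 0.0,"dz": -0.055,"gripper": 40},
  {"rx": 0,"ry": 0,"rz": 0,"dx": 0.1,"dy": 0.0,"dz": -0.055,"gripper": 40},
  {"rx": 0,"ry": 0,"rz": 0,"dx": 0.1,"dy": 0.06,"dz": -0.055,"gripper": 40},
  {"rx": 0,"ry": 0,"rz": 0,"dx": 0.1,"dy": 0.097,"dz": -0.055,"gripper": 40},
  {"rx": 0,"ry": 0,"rz": 0,"dx": 0.1,"dy": 0.097,"dz": -0.055,"gripper": 40},
])

```text
time_s: 4.15
tcp_pos: [0.5956, 0.1691, 0.0957]
eef_rot: [[-0.159, -0.014, -0.987], [0.987, -0.002, -0.158], [-0.0, -1.0, 0.015]]
force: [-1.4, -0.1, -1.3]
gripper_width: 0.0347
```

```bash
python3 - <<'E'
from bars import *
s=env.observe();print(s["time_s"],s["tcp_pos"])
im=imaging.capture("wrist");cv2.imwrite("pics/w3.png",im)
w=ways(4);chain([w[k] for k in "BCDEFG"])
F,th,_=B[4];e=np.array([np.cos(th),np.sin(th),0]);n=np.array([-e[1],e[0],0])
for a in(0,.06):
  for b in(-.006,.006): print(proj("wrist",np.array([*F,.012])+a*e+b*n,s).round())
E
```

```text
4.15 [0.59557308 0.16914712 0.0956552 ]
r [-0.009, -0.001, -0.0] d [0.0062, 0.0748, -0.0033] rows>=1.5
r [0.2, -0.0, -0.0] d [-0.0, -0.0308, -0.0072] rows>=1.3
r [-0.0, -0.0, -0.0] d [-0.0001, 0.0, 0.125] rows>=2.5
r [-0.2, -0.0, -0.0] d [0.0, -0.1078, 0.0219] rows>=2.2
r [0.0, 1.75, -0.0] d [-0.255, 0.0807, -0.168] rows>=11.7
r [0.0, 0.0, -0.0] d [0.0, 0.0825, 0.0] rows>=1.6
[173. 253.]
[173. 270.]
[248. 253.]
[248. 269.]
```

View pics/w3.png

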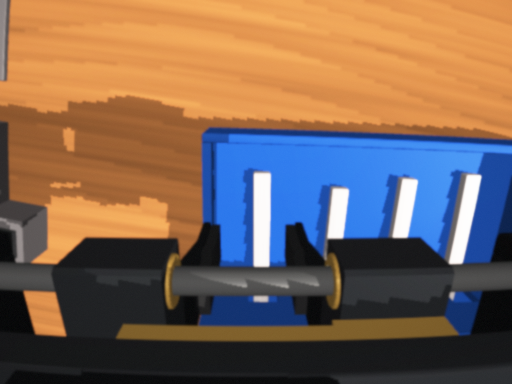

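>>> arm_command([
  {"rx": 0,"ry": 0,"rz": 0,"dx": 0.001,"dy": 0.04,"dz": 0,"gripper": 40},
  {"rx": 0,"ry": 0,"rz": 0,"dx": 0.001,"dy": 0.065,"dz": 0,"gripper": 40},
  {"rx": 0,"ry": 0,"rz": 0,"dx": 0.001,"dy": 0.075,"dz": 0,"gripper": 40},
  {"rx": 0,"ry": 0,"rz": 0,"dx": 0.001,"dy": 0.075,"dz": 0,"gripper": 40},
  {"rx": 0,"ry": 0,"rz": 0,"dx": 0.001,"dy": 0.075,"dz": 0,"gripper": 40},
])

```text
time_s: 4.7
tcp_pos: [0.6031, 0.1701, 0.0314]
eef_rot: [[-0.157, 0.003, -0.988], [0.988, 0.0, -0.157], [-0.0, -1.0, -0.003]]
force: [0.0, -0.4, 0.2]
gripper_width: 0.0348
```

```bash
python3 - <<'E'
from bars import *
s=env.observe();print(s["tcp_pos"],s["force"])
w=ways(4);chain([w[k] for k in "BCDEFG"])
E
```

```text
[0.60310897 0.170098   0.03135657] [ 0.01400802 -0.37564161  0.22655949]
r [0.003, -0.002, -0.0] d [0.0058, 0.0063, 0.0026] rows>=0.2
r [0.2, -0.0, -0.0] d [0.0, -0.0307, -0.0072] rows>=1.3
r [0.0, -0.0, -0.0] d [0.0, -0.0001, 0.125] rows>=2.5
r [-0.2, -0.0, -0.0] d [-0.0, -0.1078, 0.0218] rows>=2.2
r [0.0, 1.75, 0.0] d [-0.255, 0.0807, -0.1679] rows>=11.7
r [0.0, 0.0, 0.0] d [-0.0, 0.0825, -0.0] rows>=1.6
```

>>> arm_command([
  {"rx": 0,"ry": 0,"rz": 0,"dx": 0.006,"dy": 0.006,"dz": 0.002,"gripper": 40},
  {"rx": 0,"ry": 0,"rz": 0,"dx": 0.006,"dy": 0.006,"dz": 0.002,"gripper": 40},
  {"rx": 0,"ry": 0,"rz": 0,"dx": 0.006,"dy": 0.006,"dz": 0.002,"gripper": 40},
  {"rx": 0,"ry": 0,"rz": 0,"dx": 0.006,"dy": 0.006,"dz": 0.002,"gripper": 40},
])

```text
time_s: 5.1
tcp_pos: [0.5987, 0.1761, 0.0234]
eef_rot: [[-0.158, 0.001, -0.987], [0.987, 0.0, -0.158], [0.0, -1.0, -0.001]]
force: [-1.9, 1.6, 2.9]
gripper_width: 0.0349
```

```bash
python3 - <<'E'
from bars import *
s=env.observe();print(s["tcp_pos"],s["force"],s["joint_velocities"].round(3))
w=ways(4);chain([w[k] for k in "BCDEFG"])
E
```

```text
[0.59871042 0.17613816 0.02341285] [-1.87780531  1.5800338   2.90143878] [-0.001  0.001 -0.    -0.001 -0.     0.001]
r [0.001, -0.002, 0.0] d [-0.0008, -0.0016, -0.0008] rows>=0.0
r [0.2, 0.0, 0.0] d [-0.0, -0.0308, -0.0072] rows>=1.3
r [-0.0, 0.0, 0.0] d [0.0, 0.0001, 0.125] rows>=2.5
r [-0.2, 0.0, 0.0] d [0.0001, -0.1078, 0.0219] rows>=2.2
r [-0.0, 1.751, -0.0] d [-0.2552, 0.0805, -0.1679] rows>=11.7
r [-0.0, 0.0, -0.0] d [-0.0, 0.0825, -0.0] rows>=1.6
```

>>> arm_command([
  {"rx": 0,"ry": 0,"rz": 0,"dx": -0.001,"dy": -0.002,"dz": -0.001,"gripper": 40},
  {"rx": 0,"ry": 0,"rz": 0,"dx": -0.001,"dy": -0.002,"dz": -0.001,"gripper": 0},
  {"rx": 0,"ry": 0,"rz": 0,"dx": -0.001,"dy": -0.002,"dz": -0.001,"gripper": 0},
  {"rx": 0,"ry": 0,"rz": 0,"dx": -0.001,"dy": -0.002,"dz": -0.001,"gripper": 0},
  {"rx": 0,"ry": 0,"rz": 0,"dx": -0.001,"dy": -0.002,"dz": -0.001,"gripper": 0},
], grip_force=45)

```text
time_s: 5.6
tcp_pos: [0.5994, 0.1749, 0.0244]
eef_rot: [[-0.157, -0.0, -0.988], [0.988, -0.0, -0.157], [0.0, -1.0, 0.0]]
force: [0.5, 0.3, 0.2]
gripper_width: 0.0113
```

>>> arm_command([
  {"rx": 0.05,"ry": 0,"rz": 0,"dx": 0,"dy": -0.008,"dz": -0.001,"gripper": 0},
  {"rx": 0.1,"ry": 0,"rz": 0,"dx": 0,"dy": -0.016,"dz": -0.003,"gripper": 0},
  {"rx": 0.15,"ry": 0,"rz": 0,"dx": 0,"dy": -0.023,"dz": -0.005,"gripper": 0},
  {"rx": 0.2,"ry": 0,"rz": 0,"dx": 0,"dy": -0.031,"dz": -0.007,"gripper": 0},
  {"rx": 0.2,"ry": 0,"rz": 0,"dx": 0,"dy": -0.031,"dz": -0.007,"gripper": 0},
])

```text
time_s: 6.1
tcp_pos: [0.6082, 0.1761, 0.0564]
eef_rot: [[-0.157, -0.194, -0.968], [0.988, -0.031, -0.154], [-0.0, -0.98, 0.197]]
force: [0.4, 0.4, 0.4]
gripper_width: 0.0111
```

```bash
python3 - <<'E'
from bars import *
s=env.observe();print(s["tcp_pos"],s["force"],s["ft_torque"],s["joint_velocities"].round(3))
w=ways(4);chain([w[k] for k in "CDEFG"])
cv2.imwrite("pics/s1.png",imaging.capture("side")[210:310,150:280].repeat(4,0).repeat(4,1))
E
```

```text
[0.60824706 0.17611186 0.05640528] [0.39922881 0.35215709 0.39901039] [ 0.0517303  -0.09108391 -0.02910625] [ 0.002 -0.02   0.062  0.002 -0.066  0.001]
r [0.002, -0.002, 0.0] d [0.0007, 0.0009, 0.0012] rows>=0.0
r [-0.0, -0.0, 0.0] d [0.0, -0.0, 0.125] rows>=2.5
r [-0.2, -0.0, 0.0] d [0.0001, -0.1078, 0.0219] rows>=2.2
r [-0.0, 1.75, 0.0] d [-0.2551, 0.0805, -0.1679] rows>=11.7
r [-0.0, 0.0, -0.0] d [0.0001, 0.0825, -0.0] rows>=1.7
```

View pics/s1.png

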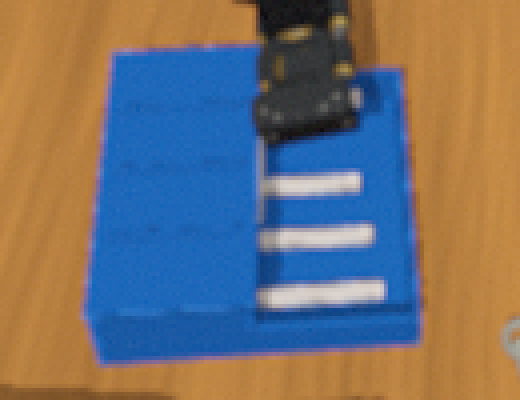

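>>> arm_command([
  {"rx": 0,"ry": 0,"rz": 0,"dx": 0,"dy": 0,"dz": 0.03,"gripper": 0},
  {"rx": 0,"ry": 0,"rz": 0,"dx": 0,"dy": 0,"dz": 0.07,"gripper": 0},
  {"rx": 0,"ry": 0,"rz": 0,"dx": 0,"dy": 0,"dz": 0.11,"gripper": 0},
  {"rx": 0,"ry": 0,"rz": 0,"dx": 0,"dy": 0,"dz": 0.126,"gripper": 0},
  {"rx": 0,"ry": 0,"rz": 0,"dx": 0,"dy": 0,"dz": 0.126,"gripper": 0},
])

```text
time_s: 6.65
tcp_pos: [0.4817, 0.1564, 0.0802]
eef_rot: [[-0.158, -0.197, -0.968], [0.987, -0.032, -0.155], [-0.0, -0.98, 0.2]]
force: [0.7, -0.1, -0.7]
gripper_width: 0.0112
```

>>> arm_command([
  {"rx": 0,"ry": 0,"rz": 0,"dx": 0,"dy": -0.03,"dz": 0.006,"gripper": 0},
  {"rx": -0.05,"ry": 0,"rz": 0,"dx": 0,"dy": -0.07,"dz": 0.014,"gripper": 0},
  {"rx": -0.15,"ry": 0,"rz": 0,"dx": 0,"dy": -0.108,"dz": 0.022,"gripper": 0},
  {"rx": -0.2,"ry": 0,"rz": 0,"dx": 0,"dy": -0.108,"dz": 0.022,"gripper": 0},
  {"rx": -0.2,"ry": 0,"rz": 0,"dx": 0,"dy": -0.108,"dz": 0.022,"gripper": 0},
])

```text
time_s: 7.15
tcp_pos: [0.485, 0.1568, 0.1924]
eef_rot: [[-0.158, 0.005, -0.987], [0.987, 0.001, -0.158], [0.0, -1.0, -0.005]]
force: [0.7, -0.4, -0.5]
gripper_width: 0.0106
```

```bash
python3 - <<'E'
from bars import *
s=env.observe();print(s["tcp_pos"],s["force"],s["gripper_width"])
w=ways(4);chain([w[k] for k in "FGH"])
E
```

```text
[0.4850415  0.15676303 0.19243517] [ 0.73868852 -0.37353372 -0.54273449] 0.010618994716922294
r [0.004, 1.749, 0.004] d [-0.2546, 0.0832, -0.1687] rows>=11.7
r [-0.0, -0.0, -0.0] d [0.0001, 0.0825, -0.0] rows>=1.7
r [-0.0, -0.0, -0.0] d [-0.0001, -0.1025, 0.0] rows>=2.1
```

>>> arm_command([
  {"rx": 0,"ry": 0.74,"rz": 0,"dx": -0.2,"dy": 0.02,"dz": -0.13,"gripper": 0},
  {"rx": 0,"ry": 0.74,"rz": 0,"dx": -0.2,"dy": 0.02,"dz": -0.13,"gripper": 0},
  {"rx": 0,"ry": 0.74,"rz": 0,"dx": -0.2,"dy": 0.02,"dz": -0.13,"gripper": 0},
  {"rx": 0,"ry": 0.74,"rz": 0,"dx": -0.2,"dy": 0.02,"dz": -0.13,"gripper": 0},
  {"rx": 0,"ry": 0.74,"rz": 0,"dx": -0.2,"dy": 0.02,"dz": -0.13,"gripper": 0},
])

```text
time_s: 7.65
tcp_pos: [0.6453, -0.023, 0.168]
eef_rot: [[0.556, -0.004, -0.831], [0.831, 0.0, 0.556], [-0.002, -1.0, 0.003]]
force: [-0.0, -0.0, -0.4]
gripper_width: 0.0108
```

>>> arm_command([
  {"rx": 0,"ry": 0.74,"rz": 0,"dx": 0,"dy": 0.02,"dz": 0,"gripper": 0},
  {"rx": 0,"ry": 0.74,"rz": 0,"dx": 0,"dy": 0.02,"dz": 0,"gripper": 0},
  {"rx": 0,"ry": 0.74,"rz": 0,"dx": 0,"dy": 0.02,"dz": 0,"gripper": 0},
  {"rx": 0,"ry": 0.74,"rz": 0,"dx": 0,"dy": 0.02,"dz": 0,"gripper": 0},
  {"rx": 0,"ry": 0.74,"rz": 0,"dx": 0,"dy": 0.02,"dz": 0,"gripper": 0},
])

```text
time_s: 8.15
tcp_pos: [0.6438, -0.0206, 0.1481]
eef_rot: [[0.971, -0.004, -0.24], [0.24, 0.001, 0.971], [-0.004, -1.0, 0.002]]
force: [-1.2, -0.4, -0.3]
gripper_width: 0.0114
```

```bash
python3 - <<'E'
from bars import *
s=env.observe();print(s["tcp_pos"],s["force"],s["gripper_width"],s["joint_pos"])
w=ways(4);chain([w[k] for k in "FGH"])
E
```

```text
[ 0.64377439 -0.02062452  0.14806569] [-1.24427949 -0.42956039 -0.33614436] 0.011364225450085183 [-1.54384628e-01  3.45462623e-01  1.55454915e+00  4.98888437e-05
  1.24602200e+00 -3.96887753e-01]
r [-0.001, 0.262, -0.004] d [0.0358, 0.0378, -0.0577] rows>=1.7
r [-0.0, 0.0, -0.0] d [0.0, 0.0825, 0.0] rows>=1.6
r [-0.0, 0.0, -0.0] d [-0.0, -0.1025, 0.0001] rows>=2.1
```

>>> arm_command([
  {"rx": 0,"ry": 0.262,"rz": 0,"dx": 0.036,"dy": 0.038,"dz": -0.058,"gripper": 0},
  {"rx": 0,"ry": 0.262,"rz": 0,"dx": 0.036,"dy": 0.038,"dz": -0.058,"gripper": 0},
  {"rx": 0,"ry": 0.262,"rz": 0,"dx": 0.036,"dy": 0.038,"dz": -0.058,"gripper": 0},
  {"rx": 0,"ry": 0.262,"rz": 0,"dx": 0.036,"dy": 0.038,"dz": -0.058,"gripper": 0},
  {"rx": 0,"ry": 0.262,"rz": 0,"dx": 0.036,"dy": 0.038,"dz": -0.058,"gripper": 0},
])

```text
time_s: 8.65
tcp_pos: [0.693, -0.0671, 0.1122]
eef_rot: [[1.0, -0.002, 0.011], [-0.011, 0.001, 1.0], [-0.002, -1.0, 0.001]]
force: [0.3, 0.3, -0.3]
gripper_width: 0.0113
```

```bash
python3 - <<'E'
from bars import *
s=env.observe();print(s["tcp_pos"],s["force"],s["gripper_width"])
w=ways(4);chain([w[k] for k in "FGH"])
t=imaging.capture("top");cv2.imwrite("pics/t1.png",t);cv2.imwrite("pics/t1c.png",cv2.resize(t[120:215,150:350],None,fx=4,fy=4,interpolation=cv2.INTER_CUBIC))
cv2.imwrite("pics/w4.png",imaging.capture("wrist"))
E
```

```text
[ 0.6930164  -0.06713704  0.11215928] [ 0.27506718  0.34200958 -0.3469476 ] 0.011321603974037127
r [-0.001, 0.008, -0.002] d [-0.0008, 0.0022, -0.0008] rows>=0.1
r [0.0, 0.0, 0.0] d [-0.0, 0.0825, -0.0] rows>=1.6
r [0.0, 0.0, 0.0] d [0.0, -0.1025, -0.0] rows>=2.0
```

View pics/w4.png

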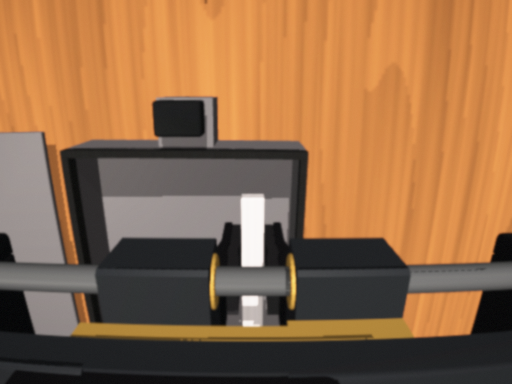

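```bash
python3 - <<'E'
from fit import *
s=env.observe();w=cv2.imread("pics/w4.png")
p=s["tcp_pos"];print(proj("wrist",p+[0,.028,-.0125],s))
print(fit(BOX,(.643,-.129,1.551),"wrist",s,dark(w),(85,220,50,330)))
print(proj("wrist",[.643+.0025,-.129+.124,.058],s))
E
```

```text
[192.73702559 253.37856976]
(array([ 0.64462547, -0.12877041,  1.54824104]), np.float64(157.2215254823991), 189.96430505963053)
[118.16810315 172.97589776]
```

>>> arm_command([
  {"rx": 0,"ry": 0.006,"rz": 0,"dx": 0,"dy": 0.04,"dz": -0.001,"gripper": 0},
  {"rx": 0,"ry": 0.006,"rz": 0,"dx": 0,"dy": 0.07,"dz": -0.001,"gripper": 0},
  {"rx": 0,"ry": 0.006,"rz": 0,"dx": 0,"dy": 0.08,"dz": -0.001,"gripper": 0},
  {"rx": 0,"ry": 0.006,"rz": 0,"dx": 0,"dy": 0.084,"dz": -0.001,"gripper": 0},
  {"rx": 0,"ry": 0.006,"rz": 0,"dx": 0,"dy": 0.084,"dz": -0.001,"gripper": 0},
])

```text
time_s: 9.25
tcp_pos: [0.6941, -0.0686, 0.0301]
eef_rot: [[1.0, 0.001, 0.018], [-0.018, -0.0, 1.0], [0.001, -1.0, -0.0]]
force: [-0.1, -0.4, 0.6]
gripper_width: 0.0111
```

>>> arm_command([
  {"rx": 0,"ry": 0,"rz": 0,"dx": 0,"dy": 0,"dz": 0,"gripper": 0},
  {"rx": 0,"ry": 0,"rz": 0,"dx": 0,"dy": 0,"dz": 0,"gripper": 21},
  {"rx": 0,"ry": 0,"rz": 0,"dx": 0,"dy": 0,"dz": 0,"gripper": 21},
  {"rx": 0,"ry": 0,"rz": 0,"dx": 0,"dy": -0.02,"dz": 0,"gripper": 21},
  {"rx": 0,"ry": 0,"rz": 0,"dx": 0,"dy": -0.06,"dz": 0,"gripper": 21},
])

```text
time_s: 9.75
tcp_pos: [0.6905, -0.0683, 0.0856]
eef_rot: [[1.0, -0.007, 0.019], [-0.019, 0.002, 1.0], [-0.007, -1.0, 0.001]]
force: [0.1, 0.1, -0.3]
gripper_width: 0.0184
```

```bash
sed -i 's/^BOXP.*/BOXP=(.644,-.129,1.550)/' bars.py; python3 - <<'E'
from bars import *
s=env.observe();print(s["tcp_pos"],s["force"],s["gripper_width"])
cv2.imwrite("pics/w5.png",imaging.capture("wrist"))
w=ways(3);chain([w[k] for k in "ABCDEF"])
E
```

```text
[ 0.69051682 -0.0682587   0.0856342 ] [ 0.10041228  0.05874287 -0.34794853] 0.01835730710104812
r [0.007, -1.73, 0.004] d [-0.0998, -0.0044, 0.3004] rows>=11.5
r [-0.0, 0.0, -0.0] d [-0.0, 0.075, 0.0] rows>=1.5
r [0.2, 0.0, -0.0] d [-0.0, -0.0308, -0.0072] rows>=1.3
r [-0.0, 0.0, -0.0] d [0.0, 0.0, 0.125] rows>=2.5
r [-0.2, 0.0, -0.0] d [0.0, -0.1078, 0.0219] rows>=2.2
r [0.0, 1.732, -0.0] d [-0.3056, 0.0806, -0.1318] rows>=11.6
```

View pics/w5.png

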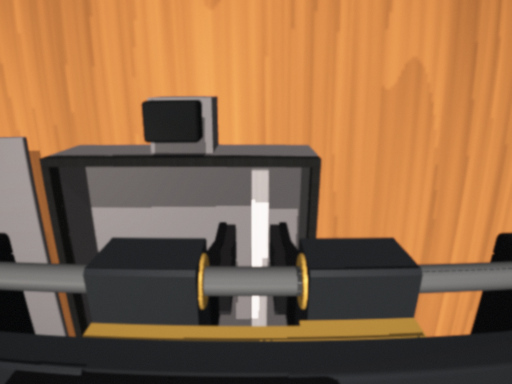

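>>> arm_command([
  {"rx": 0,"ry": -0.74,"rz": 0,"dx": 0,"dy": -0.05,"dz": 0,"gripper": 40},
  {"rx": 0,"ry": -0.74,"rz": 0,"dx": -0.07,"dy": -0.06,"dz": 0.2,"gripper": 40},
  {"rx": 0,"ry": -0.74,"rz": 0,"dx": -0.07,"dy": -0.06,"dz": 0.2,"gripper": 40},
  {"rx": 0,"ry": -0.74,"rz": 0,"dx": -0.07,"dy": -0.06,"dz": 0.2,"gripper": 40},
  {"rx": 0,"ry": -0.74,"rz": 0,"dx": -0.07,"dy": -0.06,"dz": 0.2,"gripper": 40},
])

```text
time_s: 10.3
tcp_pos: [0.6308, 0.1225, 0.1495]
eef_rot: [[0.748, 0.002, -0.664], [0.664, 0.0, 0.748], [0.002, -1.0, -0.001]]
force: [1.1, 0.4, -0.3]
gripper_width: 0.0347
```

>>> arm_command([
  {"rx": 0,"ry": -0.74,"rz": 0,"dx": 0.05,"dy": 0,"dz": 0.09,"gripper": 40},
  {"rx": 0,"ry": -0.74,"rz": 0,"dx": 0.05,"dy": 0,"dz": 0.09,"gripper": 40},
  {"rx": 0,"ry": -0.74,"rz": 0,"dx": 0.05,"dy": 0,"dz": 0.09,"gripper": 40},
  {"rx": 0,"ry": -0.74,"rz": 0,"dx": 0.05,"dy": 0,"dz": 0.09,"gripper": 40},
  {"rx": 0,"ry": -0.74,"rz": 0,"dx": 0.05,"dy": 0,"dz": 0.09,"gripper": 40},
])

```text
time_s: 10.8
tcp_pos: [0.6094, 0.2227, 0.1492]
eef_rot: [[0.102, 0.002, -0.995], [0.995, 0.0, 0.102], [0.0, -1.0, -0.002]]
force: [0.4, -0.1, -0.7]
gripper_width: 0.0347
```

```bash
python3 - <<'E'
from bars import *
s=env.observe();print(s["tcp_pos"],s["force"],s["gripper_width"])
w=ways(3);chain([w[k] for k in "AB"])
E
```

```text
[0.60935547 0.2226503  0.14920248] [ 0.44935573 -0.10179004 -0.72012779] 0.03472122608938341
r [0.002, -0.242, 0.0] d [0.0095, 0.0492, 0.0082] rows>=1.6
r [-0.0, -0.0, 0.0] d [-0.0001, 0.075, -0.0] rows>=1.5
```

>>> arm_command([
  {"rx": 0,"ry": -0.242,"rz": 0,"dx": 0.01,"dy": 0.049,"dz": 0.008,"gripper": 40},
  {"rx": 0,"ry": -0.242,"rz": 0,"dx": 0.01,"dy": 0.049,"dz": 0.008,"gripper": 40},
  {"rx": 0,"ry": -0.242,"rz": 0,"dx": 0.01,"dy": 0.049,"dz": 0.008,"gripper": 40},
  {"rx": 0,"ry": -0.242,"rz": 0,"dx": 0.01,"dy": 0.049,"dz": 0.008,"gripper": 40},
  {"rx": 0,"ry": -0.242,"rz": 0,"dx": 0.01,"dy": 0.049,"dz": 0.008,"gripper": 40},
])

```text
time_s: 11.3
tcp_pos: [0.6038, 0.2326, 0.1012]
eef_rot: [[-0.13, 0.003, -0.992], [0.992, 0.001, -0.13], [0.0, -1.0, -0.003]]
force: [-0.3, 0.7, 0.9]
gripper_width: 0.0346
```

```bash
cat > seg.py <<'E'
from bars import *
def seg(name,rmax=225):
    s=env.observe(); im=imaging.capture("wrist");cv2.imwrite(f"pics/{name}.png",im)
    m=(im.astype(int).min(2)>130).astype(np.uint8); m[rmax:]=0
    n,l,st,_=cv2.connectedComponentsWithStats(m)
    for i in range(1,n):
        if st[i,4]<150: continue
        P=np.array([at("wrist",p,.012,s)[:2] for p in np.argwhere(l==i)])
        mu=P.mean(0);w,v=np.linalg.eigh(np.cov(P.T));e=v[:,1]*np.sign(v[0,1]);t=(P-mu)@e
        print("bar? front",np.round(mu+e*t.min(),4),"len %.3f yaw %.3f wid %.4f"%(np.ptp(t),np.arctan2(e[1],e[0]),np.ptp((P-mu)@v[:,0])))
E
python3 - <<'E'
from seg import *
seg("w6")
s=env.observe();print(s["tcp_pos"],s["joint_velocities"].round(2))
w=ways(3);chain([w[k] for k in "ABC"])
E
```

```text
bar? front [0.4388 0.3915] len 0.045 yaw -1.231 wid 0.0136
bar? front [0.5143 0.3863] len 0.091 yaw 0.136 wid 0.0058
bar? front [0.5471 0.3281] len 0.066 yaw 0.147 wid 0.0137
bar? front [0.5582 0.2794] len 0.060 yaw 0.119 wid 0.0136
bar? front [0.5736 0.23  ] len 0.051 yaw 0.124 wid 0.0125
[0.60366377 0.23250191 0.10109099] [-0.    0.    0.    0.    0.   -0.01]
r [0.003, -0.01, 0.0] d [0.0006, 0.0011, 0.0014] rows>=0.1
r [0.0, 0.0, 0.0] d [-0.0, 0.075, -0.0] rows>=1.5
r [0.2, 0.0, 0.0] d [-0.0, -0.0308, -0.0072] rows>=1.3
```

>>> arm_command([
  {"rx": 0,"ry": 0,"rz": 0,"dx": 0.001,"dy": 0.04,"dz": 0.001,"gripper": 40},
  {"rx": 0,"ry": 0,"rz": 0,"dx": 0.001,"dy": 0.07,"dz": 0.001,"gripper": 40},
  {"rx": 0,"ry": 0,"rz": 0,"dx": 0.001,"dy": 0.076,"dz": 0.001,"gripper": 40},
  {"rx": 0,"ry": 0,"rz": 0,"dx": 0.001,"dy": 0.076,"dz": 0.001,"gripper": 40},
  {"rx": 0,"ry": 0,"rz": 0,"dx": 0.001,"dy": 0.076,"dz": 0.001,"gripper": 40},
])

```text
time_s: 11.85
tcp_pos: [0.6021, 0.2333, 0.0245]
eef_rot: [[-0.131, 0.002, -0.991], [0.991, 0.0, -0.131], [0.0, -1.0, -0.002]]
force: [-0.2, 0.7, 0.6]
gripper_width: 0.0345
```

>>> arm_command([
  {"rx": 0,"ry": 0,"rz": 0,"dx": 0,"dy": 0,"dz": 0,"gripper": 40},
  {"rx": 0,"ry": 0,"rz": 0,"dx": 0,"dy": 0,"dz": 0,"gripper": 0},
  {"rx": 0,"ry": 0,"rz": 0,"dx": 0,"dy": 0,"dz": 0,"gripper": 0},
  {"rx": 0,"ry": 0,"rz": 0,"dx": 0,"dy": 0,"dz": 0,"gripper": 0},
  {"rx": 0,"ry": 0,"rz": 0,"dx": 0,"dy": 0,"dz": 0,"gripper": 0},
])

```text
time_s: 12.35
tcp_pos: [0.6013, 0.2333, 0.0235]
eef_rot: [[-0.132, 0.0, -0.991], [0.991, 0.0, -0.132], [0.0, -1.0, -0.0]]
force: [-0.0, -0.5, 0.7]
gripper_width: 0.0117
```

```bash
python3 - <<'E'
from seg import *
s=env.observe();print(s["tcp_pos"],s["force"],s["joint_velocities"].round(2))
w=ways(3);chain([w[k] for k in "BCDE"])
E
```

```text
[0.60131479 0.23332565 0.02347542] [-0.01258148 -0.47423469  0.74110962] [-0.  0.  0. -0. -0.  0.]
r [0.0, -0.008, 0.0] d [-0.0005, -0.0015, -0.0008] rows>=0.1
r [0.2, 0.0, 0.0] d [-0.0, -0.0308, -0.0073] rows>=1.3
r [0.0, 0.0, 0.0] d [-0.0, -0.0, 0.125] rows>=2.5
r [-0.2, 0.0, 0.0] d [-0.0, -0.1078, 0.0219] rows>=2.2
```

>>> arm_command([
  {"rx": 0.05,"ry": 0,"rz": 0,"dx": 0,"dy": -0.008,"dz": -0.001,"gripper": 0},
  {"rx": 0.1,"ry": 0,"rz": 0,"dx": 0,"dy": -0.016,"dz": -0.003,"gripper": 0},
  {"rx": 0.15,"ry": 0,"rz": 0,"dx": 0,"dy": -0.023,"dz": -0.005,"gripper": 0},
  {"rx": 0.2,"ry": 0,"rz": 0,"dx": 0,"dy": -0.031,"dz": -0.007,"gripper": 0},
  {"rx": 0.2,"ry": 0,"rz": 0,"dx": 0,"dy": -0.031,"dz": -0.007,"gripper": 0},
])

```text
time_s: 12.85
tcp_pos: [0.61, 0.2343, 0.0552]
eef_rot: [[-0.131, -0.195, -0.972], [0.991, -0.026, -0.129], [0.0, -0.98, 0.197]]
force: [0.1, 0.1, -1.0]
gripper_width: 0.0113
```

>>> arm_command([
  {"rx": 0,"ry": 0,"rz": 0,"dx": 0,"dy": 0,"dz": 0.03,"gripper": 0},
  {"rx": 0,"ry": 0,"rz": 0,"dx": 0,"dy": 0,"dz": 0.07,"gripper": 0},
  {"rx": 0,"ry": 0,"rz": 0,"dx": 0,"dy": 0,"dz": 0.11,"gripper": 0},
  {"rx": 0,"ry": 0,"rz": 0,"dx": 0,"dy": 0,"dz": 0.135,"gripper": 0},
  {"rx": 0,"ry": 0,"rz": 0,"dx": 0,"dy": 0,"dz": 0.135,"gripper": 0},
])

```text
time_s: 13.35
tcp_pos: [0.4734, 0.2165, 0.0807]
eef_rot: [[-0.133, -0.199, -0.971], [0.991, -0.027, -0.13], [-0.0, -0.98, 0.2]]
force: [-0.1, 0.1, -0.4]
gripper_width: 0.0111
```

>>> arm_command([
  {"rx": 0,"ry": 0,"rz": 0,"dx": 0,"dy": -0.03,"dz": 0.006,"gripper": 0},
  {"rx": -0.05,"ry": 0,"rz": 0,"dx": 0,"dy": -0.07,"dz": 0.014,"gripper": 0},
  {"rx": -0.15,"ry": 0,"rz": 0,"dx": 0,"dy": -0.108,"dz": 0.022,"gripper": 0},
  {"rx": -0.2,"ry": 0,"rz": 0,"dx": 0,"dy": -0.108,"dz": 0.022,"gripper": 0},
  {"rx": -0.2,"ry": 0,"rz": 0,"dx": 0,"dy": -0.108,"dz": 0.022,"gripper": 0},
])

```text
time_s: 13.85
tcp_pos: [0.4774, 0.2171, 0.193]
eef_rot: [[-0.132, 0.005, -0.991], [0.991, 0.001, -0.132], [0.001, -1.0, -0.005]]
force: [-0.9, 0.6, -0.1]
gripper_width: 0.0112
```

```bash
python3 - <<'E'
from seg import *
s=env.observe();print(s["tcp_pos"],s["force"],s["gripper_width"])
w=ways(3);chain([w[k] for k in "FG"])
E
```

```text
[0.47736498 0.21709777 0.19296287] [-0.88885981  0.56743177 -0.07737115] 0.011164397641594579
r [0.003, 1.724, 0.005] d [-0.3063, 0.0835, -0.1443] rows>=11.5
r [0.0, 0.0, -0.0] d [-0.0, 0.0825, -0.0] rows>=1.6
```

>>> arm_command([
  {"rx": 0,"ry": 0.74,"rz": 0,"dx": -0.2,"dy": 0.02,"dz": -0.1,"gripper": 0},
  {"rx": 0,"ry": 0.74,"rz": 0,"dx": -0.2,"dy": 0.02,"dz": -0.1,"gripper": 0},
  {"rx": 0,"ry": 0.74,"rz": 0,"dx": -0.2,"dy": 0.02,"dz": -0.1,"gripper": 0},
  {"rx": 0,"ry": 0.74,"rz": 0,"dx": -0.2,"dy": 0.02,"dz": -0.1,"gripper": 0},
  {"rx": 0,"ry": 0.74,"rz": 0,"dx": -0.2,"dy": 0.02,"dz": -0.1,"gripper": 0},
])

```text
time_s: 14.35
tcp_pos: [0.6035, 0.0278, 0.1688]
eef_rot: [[0.578, -0.003, -0.816], [0.816, -0.001, 0.578], [-0.002, -1.0, 0.002]]
force: [0.1, 1.1, -0.5]
gripper_width: 0.0113
```

>>> arm_command([
  {"rx": 0,"ry": 0.74,"rz": 0,"dx": -0.049,"dy": 0.03,"dz": -0.104,"gripper": 0},
  {"rx": 0,"ry": 0.74,"rz": 0,"dx": -0.049,"dy": 0.03,"dz": -0.104,"gripper": 0},
  {"rx": 0,"ry": 0.74,"rz": 0,"dx": -0.049,"dy": 0.03,"dz": -0.104,"gripper": 0},
  {"rx": 0,"ry": 0.74,"rz": 0,"dx": -0.049,"dy": 0.03,"dz": -0.104,"gripper": 0},
  {"rx": 0,"ry": 0.74,"rz": 0,"dx": -0.049,"dy": 0.03,"dz": -0.104,"gripper": 0},
])

```text
time_s: 14.85
tcp_pos: [0.6591, -0.0693, 0.1379]
eef_rot: [[0.977, -0.005, -0.213], [0.213, 0.001, 0.977], [-0.005, -1.0, 0.002]]
force: [1.0, 0.1, 0.0]
gripper_width: 0.0116
```

```bash
python3 - <<'E'
from seg import *
s=env.observe();print(s["tcp_pos"],s["force"],s["gripper_width"])
w=ways(3);chain([w[k] for k in "FG"])
E
```

```text
[ 0.65909238 -0.06929043  0.13786637] [1.0204618  0.0594499  0.02489218] 0.011580814711979087
r [-0.002, 0.236, -0.005] d [0.0027, 0.0279, 0.0014] rows>=1.6
r [0.0, -0.0, 0.0] d [-0.0, 0.0825, -0.0] rows>=1.6
```

>>> arm_command([
  {"rx": 0,"ry": 0.236,"rz": 0,"dx": 0.003,"dy": 0.028,"dz": 0.001,"gripper": 0},
  {"rx": 0,"ry": 0.236,"rz": 0,"dx": 0.003,"dy": 0.028,"dz": 0.001,"gripper": 0},
  {"rx": 0,"ry": 0.236,"rz": 0,"dx": 0.003,"dy": 0.028,"dz": 0.001,"gripper": 0},
  {"rx": 0,"ry": 0.236,"rz": 0,"dx": 0.003,"dy": 0.028,"dz": 0.001,"gripper": 0},
  {"rx": 0,"ry": 0.236,"rz": 0,"dx": 0.003,"dy": 0.028,"dz": 0.001,"gripper": 0},
])

```text
time_s: 15.35
tcp_pos: [0.6628, -0.0665, 0.1133]
eef_rot: [[1.0, 0.0, 0.011], [-0.011, -0.0, 1.0], [0.0, -1.0, -0.0]]
force: [-0.7, -0.1, -1.0]
gripper_width: 0.0115
```

```bash
cat >> seg.py <<'E'
def held(name):
    "row of the far end of the held bar against its expected row"
    s=env.observe(); im=imaging.capture("wrist");cv2.imwrite(f"pics/{name}.png",im)
    p,M=s["tcp_pos"],s["eef_rot"]; e=proj("wrist",p+M@[0,.0125,.028],s)
    col=im[150:235,int(e[1])-5:int(e[1])+6].astype(int).min(2).mean(1); print("expect",e.round(1),"row profile",dict(zip(range(180,215,3),col[30:65:3].round())))
E
python3 - <<'E'
from seg import *
held("w7")
s=env.observe();print(s["tcp_pos"],s["force"],s["gripper_width"])
w=ways(3);chain([w[k] for k in "FG"])
E
```

```text
expect [192.7 254. ] row profile {180: np.float64(93.0), 183: np.float64(93.0), 186: np.float64(93.0), 189: np.float64(92.0), 192: np.float64(93.0), 195: np.float64(164.0), 198: np.float64(218.0), 201: np.float64(249.0), 204: np.float64(247.0), 207: np.float64(247.0), 210: np.float64(247.0), 213: np.float64(247.0)}
[ 0.66287328 -0.06646433  0.11359223] [ 0.65707503  0.34006243 -0.16218494] 0.011284378826316622
r [0.0, 0.009, 0.0] d [-0.0016, 0.0036, -0.0009] rows>=0.1
r [0.0, 0.0, 0.0] d [-0.0, 0.0825, 0.0] rows>=1.6
```

>>> arm_command([
  {"rx": 0,"ry": 0.008,"rz": 0,"dx": -0.001,"dy": 0.04,"dz": -0.001,"gripper": 0},
  {"rx": 0,"ry": 0.008,"rz": 0,"dx": -0.001,"dy": 0.07,"dz": -0.001,"gripper": 0},
  {"rx": 0,"ry": 0.008,"rz": 0,"dx": -0.001,"dy": 0.083,"dz": -0.001,"gripper": 0},
  {"rx": 0,"ry": 0.008,"rz": 0,"dx": -0.001,"dy": 0.087,"dz": -0.001,"gripper": 0},
  {"rx": 0,"ry": 0.008,"rz": 0,"dx": -0.001,"dy": 0.087,"dz": -0.001,"gripper": 0},
])

```text
time_s: 15.9
tcp_pos: [0.662, -0.0674, 0.0269]
eef_rot: [[1.0, 0.001, 0.021], [-0.021, -0.0, 1.0], [0.001, -1.0, -0.0]]
force: [0.1, -0.8, -0.5]
gripper_width: 0.0112
```

>>> arm_command([
  {"rx": 0,"ry": 0,"rz": 0,"dx": 0,"dy": 0,"dz": 0,"gripper": 0},
  {"rx": 0,"ry": 0,"rz": 0,"dx": 0,"dy": 0,"dz": 0,"gripper": 21},
  {"rx": 0,"ry": 0,"rz": 0,"dx": 0,"dy": 0,"dz": 0,"gripper": 21},
  {"rx": 0,"ry": 0,"rz": 0,"dx": 0,"dy": -0.02,"dz": 0,"gripper": 21},
  {"rx": 0,"ry": 0,"rz": 0,"dx": 0,"dy": -0.06,"dz": 0,"gripper": 21},
])

```text
time_s: 16.4
tcp_pos: [0.6586, -0.0667, 0.0835]
eef_rot: [[1.0, -0.007, 0.021], [-0.021, 0.002, 1.0], [-0.007, -1.0, 0.001]]
force: [0.3, -0.9, -0.2]
gripper_width: 0.018
```

>>> arm_command([
  {"rx": 0,"ry": -0.74,"rz": 0,"dx": 0,"dy": -0.05,"dz": 0,"gripper": 40},
  {"rx": 0,"ry": -0.74,"rz": 0,"dx": -0.07,"dy": -0.06,"dz": 0.2,"gripper": 40},
  {"rx": 0,"ry": -0.74,"rz": 0,"dx": -0.07,"dy": -0.06,"dz": 0.2,"gripper": 40},
  {"rx": 0,"ry": -0.74,"rz": 0,"dx": -0.07,"dy": -0.06,"dz": 0.2,"gripper": 40},
  {"rx": 0,"ry": -0.74,"rz": 0,"dx": -0.07,"dy": -0.06,"dz": 0.2,"gripper": 40},
])

```text
time_s: 16.9
tcp_pos: [0.5991, 0.1241, 0.147]
eef_rot: [[0.749, 0.002, -0.663], [0.663, 0.0, 0.749], [0.001, -1.0, -0.001]]
force: [0.0, 0.1, -0.5]
gripper_width: 0.0344
```

```bash
python3 - <<'E'
from seg import *
t=imaging.capture("top");cv2.imwrite("pics/t2.png",cv2.resize(t[120:270,150:350],None,fx=4,fy=4,interpolation=cv2.INTER_CUBIC))
w=ways(2);chain([w[k] for k in "AB"])
E
```

```text
r [-0.002, -0.975, 0.005] d [0.0935, 0.0479, 0.1178] rows>=6.5
r [-0.0, 0.0, -0.0] d [0.0, 0.075, -0.0001] rows>=1.5
```

View pics/t2.png

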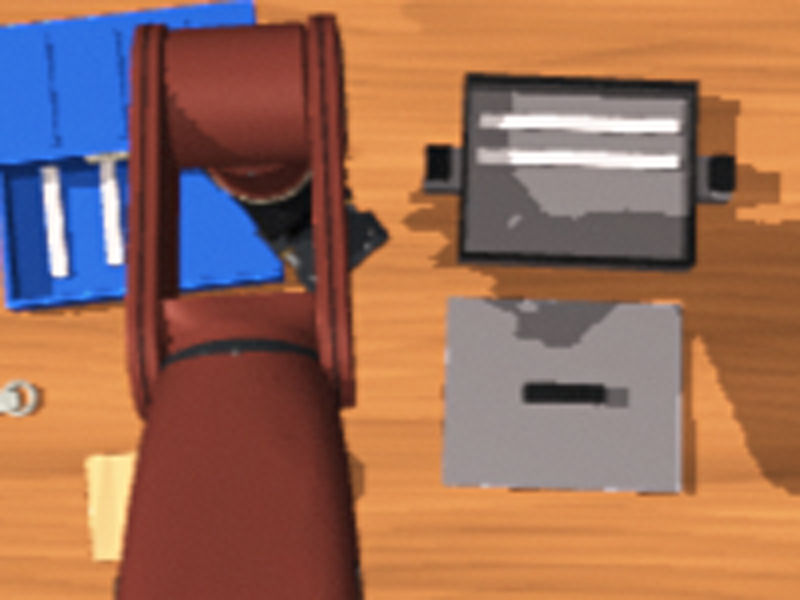

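>>> arm_command([
  {"rx": 0,"ry": -0.74,"rz": 0,"dx": 0.093,"dy": 0.02,"dz": 0.117,"gripper": 40},
  {"rx": 0,"ry": -0.74,"rz": 0,"dx": 0.093,"dy": 0.02,"dz": 0.117,"gripper": 40},
  {"rx": 0,"ry": -0.74,"rz": 0,"dx": 0.093,"dy": 0.02,"dz": 0.117,"gripper": 40},
  {"rx": 0,"ry": -0.74,"rz": 0,"dx": 0.093,"dy": 0.02,"dz": 0.117,"gripper": 40},
  {"rx": 0,"ry": -0.74,"rz": 0,"dx": 0.093,"dy": 0.02,"dz": 0.117,"gripper": 40},
])

```text
time_s: 17.45
tcp_pos: [0.5919, 0.274, 0.126]
eef_rot: [[0.103, 0.0, -0.995], [0.995, 0.0, 0.103], [0.0, -1.0, -0.0]]
force: [0.0, 0.3, -0.1]
gripper_width: 0.0344
```

>>> arm_command([
  {"rx": 0,"ry": -0.235,"rz": 0,"dx": 0,"dy": 0.028,"dz": 0,"gripper": 40},
  {"rx": 0,"ry": -0.235,"rz": 0,"dx": 0,"dy": 0.028,"dz": 0,"gripper": 40},
  {"rx": 0,"ry": -0.235,"rz": 0,"dx": 0,"dy": 0.028,"dz": 0,"gripper": 40},
  {"rx": 0,"ry": -0.235,"rz": 0,"dx": 0,"dy": 0.028,"dz": 0,"gripper": 40},
  {"rx": 0,"ry": -0.235,"rz": 0,"dx": 0,"dy": 0.028,"dz": 0,"gripper": 40},
])

```text
time_s: 17.95
tcp_pos: [0.5932, 0.272, 0.099]
eef_rot: [[-0.121, 0.002, -0.993], [0.993, 0.001, -0.121], [0.0, -1.0, -0.002]]
force: [-0.1, -0.8, 0.8]
gripper_width: 0.035
```

```bash
python3 - <<'E'
from seg import *
seg("w8");s=env.observe();print(s["tcp_pos"])
w=ways(2);chain([w[k] for k in "B"])
E
```

```text
bar? front [0.4284 0.4304] len 0.086 yaw -1.287 wid 0.0146
bar? front [0.5157 0.3817] len 0.084 yaw 0.134 wid 0.0034
bar? front [0.5471 0.3279] len 0.059 yaw 0.145 wid 0.0136
bar? front [0.5583 0.2793] len 0.054 yaw 0.117 wid 0.0134
[0.593111   0.27200484 0.09887763]
r [0.002, -0.018, 0.0] d [0.0106, 0.0739, 0.0053] rows>=1.5
```

>>> arm_command([
  {"rx": 0,"ry": 0,"rz": 0,"dx": 0.011,"dy": 0.01,"dz": 0.005,"gripper": 40},
  {"rx": 0,"ry": 0,"rz": 0,"dx": 0.011,"dy": 0.05,"dz": 0.005,"gripper": 40},
  {"rx": 0,"ry": 0,"rz": 0,"dx": 0.011,"dy": 0.073,"dz": 0.005,"gripper": 40},
  {"rx": 0,"ry": 0,"rz": 0,"dx": 0.011,"dy": 0.073,"dz": 0.005,"gripper": 40},
  {"rx": 0,"ry": 0,"rz": 0,"dx": 0.011,"dy": 0.073,"dz": 0.005,"gripper": 40},
])

```text
time_s: 18.5
tcp_pos: [0.5856, 0.2829, 0.0243]
eef_rot: [[-0.123, -0.0, -0.992], [0.992, 0.0, -0.123], [0.0, -1.0, 0.0]]
force: [0.5, 0.5, -0.4]
gripper_width: 0.0347
```

>>> arm_command([
  {"rx": 0,"ry": 0,"rz": 0,"dx": 0,"dy": 0,"dz": 0,"gripper": 40},
  {"rx": 0,"ry": 0,"rz": 0,"dx": 0,"dy": 0,"dz": 0,"gripper": 0},
  {"rx": 0,"ry": 0,"rz": 0,"dx": 0,"dy": 0,"dz": 0,"gripper": 0},
  {"rx": 0,"ry": 0,"rz": 0,"dx": 0,"dy": 0,"dz": 0,"gripper": 0},
  {"rx": 0,"ry": 0,"rz": 0,"dx": 0,"dy": 0,"dz": 0,"gripper": 0},
])

```text
time_s: 19.0
tcp_pos: [0.5861, 0.2822, 0.0248]
eef_rot: [[-0.123, 0.0, -0.992], [0.992, 0.0, -0.123], [0.0, -1.0, -0.0]]
force: [-0.2, -0.2, 0.1]
gripper_width: 0.0114
```

```bash
python3 - <<'E'
from seg import *
s=env.observe();print(s["tcp_pos"],s["force"],s["gripper_width"],s["joint_velocities"].round(2))
E
```

```text
[0.58605072 0.28221987 0.02483083] [-0.18152388 -0.16119941  0.14549607] 0.011359368284187562 [-0. -0. -0.  0. -0. -0.]
```

>>> arm_command([
  {"rx": 0.05,"ry": 0,"rz": 0,"dx": 0,"dy": -0.008,"dz": -0.001,"gripper": 0},
  {"rx": 0.1,"ry": 0,"rz": 0,"dx": 0,"dy": -0.016,"dz": -0.003,"gripper": 0},
  {"rx": 0.15,"ry": 0,"rz": 0,"dx": 0,"dy": -0.023,"dz": -0.005,"gripper": 0},
  {"rx": 0.2,"ry": 0,"rz": 0,"dx": 0,"dy": -0.031,"dz": -0.007,"gripper": 0},
  {"rx": 0.2,"ry": 0,"rz": 0,"dx": 0,"dy": -0.031,"dz": -0.007,"gripper": 0},
])

```text
time_s: 19.5
tcp_pos: [0.595, 0.2831, 0.0567]
eef_rot: [[-0.122, -0.195, -0.973], [0.993, -0.024, -0.12], [0.0, -0.98, 0.197]]
force: [0.9, -0.1, -0.4]
gripper_width: 0.0113
```

>>> arm_command([
  {"rx": 0,"ry": 0,"rz": 0,"dx": 0,"dy": 0,"dz": 0.03,"gripper": 0},
  {"rx": 0,"ry": 0,"rz": 0,"dx": 0,"dy": 0,"dz": 0.07,"gripper": 0},
  {"rx": 0,"ry": 0,"rz": 0,"dx": 0,"dy": 0,"dz": 0.11,"gripper": 0},
  {"rx": 0,"ry": 0,"rz": 0,"dx": 0,"dy": 0,"dz": 0.13,"gripper": 0},
  {"rx": 0,"ry": 0,"rz": 0,"dx": 0,"dy": 0,"dz": 0.13,"gripper": 0},
])

```text
time_s: 20.0
tcp_pos: [0.4636, 0.2672, 0.0814]
eef_rot: [[-0.124, -0.198, -0.972], [0.992, -0.025, -0.122], [-0.0, -0.98, 0.199]]
force: [-0.2, 0.3, -0.3]
gripper_width: 0.011
```

>>> arm_command([
  {"rx": 0,"ry": 0,"rz": 0,"dx": 0,"dy": -0.03,"dz": 0.006,"gripper": 0},
  {"rx": -0.05,"ry": 0,"rz": 0,"dx": 0,"dy": -0.07,"dz": 0.014,"gripper": 0},
  {"rx": -0.15,"ry": 0,"rz": 0,"dx": 0,"dy": -0.108,"dz": 0.022,"gripper": 0},
  {"rx": -0.2,"ry": 0,"rz": 0,"dx": 0,"dy": -0.108,"dz": 0.022,"gripper": 0},
  {"rx": -0.2,"ry": 0,"rz": 0,"dx": 0,"dy": -0.108,"dz": 0.022,"gripper": 0},
])

```text
time_s: 20.5
tcp_pos: [0.4671, 0.2679, 0.1936]
eef_rot: [[-0.123, 0.005, -0.992], [0.992, 0.002, -0.123], [0.001, -1.0, -0.005]]
force: [-0.3, 0.6, -1.2]
gripper_width: 0.011
```

```bash
python3 - <<'E'
from seg import *
s=env.observe();print(s["tcp_pos"],s["force"],s["gripper_width"])
w=ways(2);chain([w[k] for k in "FG"])
g=w["F"][0];chain([((.54,.05,.17),np.pi/2+.12-.74),((g[0],g[1],.135),np.pi/2+.12-1.48),w["F"]])
E
```

```text
[0.4671138  0.26785909 0.19357165] [-0.27915019  0.64649868 -1.23526337] 0.011008259887546933
r [0.003, 1.715, 0.005] d [-0.3521, 0.0838, -0.1192] rows>=11.4
r [-0.0, 0.0, -0.0] d [0.0, 0.0825, 0.0] rows>=1.6
r [0.004, 0.744, 0.003] d [-0.2252, 0.0236, -0.0453] rows>=5.0
r [0.0, 0.74, 0.0] d [-0.043, 0.035, -0.1405] rows>=4.9
r [0.0, 0.231, 0.0] d [-0.0, 0.025, -0.0] rows>=1.5
```

>>> arm_command([
  {"rx": 0,"ry": 0.74,"rz": 0,"dx": -0.225,"dy": 0.023,"dz": -0.045,"gripper": 0},
  {"rx": 0,"ry": 0.74,"rz": 0,"dx": -0.225,"dy": 0.023,"dz": -0.045,"gripper": 0},
  {"rx": 0,"ry": 0.74,"rz": 0,"dx": -0.225,"dy": 0.023,"dz": -0.045,"gripper": 0},
  {"rx": 0,"ry": 0.74,"rz": 0,"dx": -0.225,"dy": 0.023,"dz": -0.045,"gripper": 0},
  {"rx": 0,"ry": 0.74,"rz": 0,"dx": -0.225,"dy": 0.023,"dz": -0.045,"gripper": 0},
])

```text
time_s: 21.0
tcp_pos: [0.539, 0.0461, 0.1667]
eef_rot: [[0.585, -0.003, -0.811], [0.811, -0.0, 0.585], [-0.002, -1.0, 0.003]]
force: [0.4, 0.6, -1.0]
gripper_width: 0.0115
```

>>> arm_command([
  {"rx": 0,"ry": 0.74,"rz": 0,"dx": -0.043,"dy": 0.035,"dz": -0.14,"gripper": 0},
  {"rx": 0,"ry": 0.74,"rz": 0,"dx": -0.043,"dy": 0.035,"dz": -0.14,"gripper": 0},
  {"rx": 0,"ry": 0.74,"rz": 0,"dx": -0.043,"dy": 0.035,"dz": -0.14,"gripper": 0},
  {"rx": 0,"ry": 0.74,"rz": 0,"dx": -0.043,"dy": 0.035,"dz": -0.14,"gripper": 0},
  {"rx": 0,"ry": 0.74,"rz": 0,"dx": -0.043,"dy": 0.035,"dz": -0.14,"gripper": 0},
])

```text
time_s: 21.5
tcp_pos: [0.6275, -0.0685, 0.1297]
eef_rot: [[0.979, -0.006, -0.203], [0.203, 0.002, 0.979], [-0.006, -1.0, 0.003]]
force: [-0.7, 0.0, 0.8]
gripper_width: 0.0115
```

>>> arm_command([
  {"rx": 0,"ry": 0.23,"rz": 0,"dx": 0,"dy": 0.02,"dz": 0,"gripper": 0},
  {"rx": 0,"ry": 0.23,"rz": 0,"dx": 0,"dy": 0.02,"dz": 0,"gripper": 0},
  {"rx": 0,"ry": 0.23,"rz": 0,"dx": 0,"dy": 0.02,"dz": 0,"gripper": 0},
  {"rx": 0,"ry": 0.23,"rz": 0,"dx": 0,"dy": 0.02,"dz": 0,"gripper": 0},
  {"rx": 0,"ry": 0.23,"rz": 0,"dx": 0,"dy": 0.02,"dz": 0,"gripper": 0},
])

```text
time_s: 22.0
tcp_pos: [0.6283, -0.0666, 0.1136]
eef_rot: [[1.0, -0.0, 0.014], [-0.014, 0.0, 1.0], [-0.0, -1.0, 0.0]]
force: [0.2, -0.7, -0.2]
gripper_width: 0.0111
```

```bash
python3 - <<'E'
from seg import *
held("w9");s=env.observe();print(s["tcp_pos"],s["gripper_width"])
w=ways(2);chain([w[k] for k in "FG"])
E
```

```text
expect [192.7 254. ] row profile {180: np.float64(93.0), 183: np.float64(92.0), 186: np.float64(92.0), 189: np.float64(92.0), 192: np.float64(95.0), 195: np.float64(184.0), 198: np.float64(231.0), 201: np.float64(248.0), 204: np.float64(247.0), 207: np.float64(247.0), 210: np.float64(247.0), 213: np.float64(247.0)}
[ 0.62840452 -0.06655418  0.11388134] 0.010801121856554215
r [0.0, 0.006, 0.0] d [0.0009, 0.0039, -0.0001] rows>=0.1
r [0.0, 0.0, 0.0] d [-0.0, 0.0825, -0.0] rows>=1.6
```

>>> arm_command([
  {"rx": 0,"ry": 0.006,"rz": 0,"dx": 0.001,"dy": 0.04,"dz": 0,"gripper": 0},
  {"rx": 0,"ry": 0.006,"rz": 0,"dx": 0.001,"dy": 0.07,"dz": 0,"gripper": 0},
  {"rx": 0,"ry": 0.006,"rz": 0,"dx": 0.001,"dy": 0.083,"dz": 0,"gripper": 0},
  {"rx": 0,"ry": 0.006,"rz": 0,"dx": 0.001,"dy": 0.087,"dz": 0,"gripper": 0},
  {"rx": 0,"ry": 0.006,"rz": 0,"dx": 0.001,"dy": 0.087,"dz": 0,"gripper": 0},
])

```text
time_s: 22.55
tcp_pos: [0.6298, -0.0666, 0.0276]
eef_rot: [[1.0, 0.001, 0.022], [-0.022, -0.0, 1.0], [0.001, -1.0, -0.0]]
force: [0.2, 0.1, 0.6]
gripper_width: 0.0111
```

>>> arm_command([
  {"rx": 0,"ry": 0,"rz": 0,"dx": 0,"dy": 0,"dz": 0,"gripper": 0},
  {"rx": 0,"ry": 0,"rz": 0,"dx": 0,"dy": 0,"dz": 0,"gripper": 21},
  {"rx": 0,"ry": 0,"rz": 0,"dx": 0,"dy": 0,"dz": 0,"gripper": 21},
  {"rx": 0,"ry": 0,"rz": 0,"dx": 0,"dy": -0.02,"dz": 0,"gripper": 21},
  {"rx": 0,"ry": 0,"rz": 0,"dx": 0,"dy": -0.06,"dz": 0,"gripper": 21},
])

```text
time_s: 23.05
tcp_pos: [0.6263, -0.0659, 0.0841]
eef_rot: [[1.0, -0.007, 0.022], [-0.022, 0.002, 1.0], [-0.007, -1.0, 0.001]]
force: [0.7, 0.6, -0.3]
gripper_width: 0.0179
```

>>> arm_command([
  {"rx": 0,"ry": -0.74,"rz": 0,"dx": 0,"dy": -0.05,"dz": 0,"gripper": 40},
  {"rx": 0,"ry": -0.74,"rz": 0,"dx": -0.05,"dy": -0.06,"dz": 0.2,"gripper": 40},
  {"rx": 0,"ry": -0.74,"rz": 0,"dx": -0.05,"dy": -0.06,"dz": 0.2,"gripper": 40},
  {"rx": 0,"ry": -0.74,"rz": 0,"dx": -0.05,"dy": -0.06,"dz": 0.2,"gripper": 40},
  {"rx": 0,"ry": -0.74,"rz": 0,"dx": -0.05,"dy": -0.06,"dz": 0.2,"gripper": 40},
])

```text
time_s: 23.55
tcp_pos: [0.5847, 0.1299, 0.1476]
eef_rot: [[0.75, 0.002, -0.662], [0.662, 0.0, 0.75], [0.001, -1.0, -0.001]]
force: [-0.2, 0.7, 0.8]
gripper_width: 0.0343
```

```bash
python3 - <<'E'
from seg import *
s=env.observe()
w=ways(1);g=w["A"][0];chain([((g[0],g[1],.13),np.pi/2+.14-.23),w["A"]])
E
```

```text
r [0.002, -0.757, 0.001] d [0.1267, 0.0177, 0.1571] rows>=5.0
r [-0.0, -0.23, 0.0] d [-0.0, 0.03, -0.0] rows>=1.5
```

>>> arm_command([
  {"rx": 0,"ry": -0.745,"rz": 0,"dx": 0.127,"dy": 0.017,"dz": 0.157,"gripper": 40},
  {"rx": 0,"ry": -0.745,"rz": 0,"dx": 0.127,"dy": 0.017,"dz": 0.157,"gripper": 40},
  {"rx": 0,"ry": -0.745,"rz": 0,"dx": 0.127,"dy": 0.017,"dz": 0.157,"gripper": 40},
  {"rx": 0,"ry": -0.745,"rz": 0,"dx": 0.127,"dy": 0.017,"dz": 0.157,"gripper": 40},
  {"rx": 0,"ry": -0.745,"rz": 0,"dx": 0.127,"dy": 0.017,"dz": 0.157,"gripper": 40},
])

```text
time_s: 24.05
tcp_pos: [0.5758, 0.3362, 0.1296]
eef_rot: [[0.096, 0.0, -0.995], [0.995, 0.002, 0.096], [0.002, -1.0, -0.0]]
force: [-0.5, -0.3, -0.6]
gripper_width: 0.035
```

>>> arm_command([
  {"rx": 0,"ry": -0.24,"rz": 0,"dx": 0,"dy": 0.03,"dz": 0,"gripper": 40},
  {"rx": 0,"ry": -0.24,"rz": 0,"dx": 0,"dy": 0.03,"dz": 0,"gripper": 40},
  {"rx": 0,"ry": -0.24,"rz": 0,"dx": 0,"dy": 0.03,"dz": 0,"gripper": 40},
  {"rx": 0,"ry": -0.24,"rz": 0,"dx": 0,"dy": 0.03,"dz": 0,"gripper": 40},
  {"rx": 0,"ry": -0.24,"rz": 0,"dx": 0,"dy": 0.03,"dz": 0,"gripper": 40},
])

```text
time_s: 24.55
tcp_pos: [0.5781, 0.3303, 0.1008]
eef_rot: [[-0.13, 0.002, -0.992], [0.992, 0.001, -0.13], [0.001, -1.0, -0.002]]
force: [0.2, 0.6, 0.2]
gripper_width: 0.0349
```

```bash
python3 - <<'E'
from seg import *
seg("w10");s=env.observe();print(s["tcp_pos"])
w=ways(1);chain([w[k] for k in "B"])
E
```

```text
bar? front [0.4126 0.4889] len 0.146 yaw -1.325 wid 0.0205
bar? front [0.5176 0.3745] len 0.075 yaw 0.133 wid 0.0025
bar? front [0.5469 0.3277] len 0.052 yaw 0.150 wid 0.0133
[0.57807912 0.33028643 0.10076629]
r [0.002, -0.01, 0.001] d [0.0015, 0.0758, 0.0023] rows>=1.5
```

>>> arm_command([
  {"rx": 0,"ry": -0.012,"rz": 0,"dx": 0.002,"dy": 0.03,"dz": 0.003,"gripper": 40},
  {"rx": 0,"ry": -0.012,"rz": 0,"dx": 0.002,"dy": 0.06,"dz": 0.003,"gripper": 40},
  {"rx": 0,"ry": -0.012,"rz": 0,"dx": 0.002,"dy": 0.075,"dz": 0.003,"gripper": 40},
  {"rx": 0,"ry": -0.012,"rz": 0,"dx": 0.002,"dy": 0.075,"dz": 0.003,"gripper": 40},
  {"rx": 0,"ry": -0.012,"rz": 0,"dx": 0.002,"dy": 0.075,"dz": 0.003,"gripper": 40},
])

```text
time_s: 25.1
tcp_pos: [0.5747, 0.3319, 0.0252]
eef_rot: [[-0.143, 0.001, -0.99], [0.99, 0.0, -0.143], [0.0, -1.0, -0.001]]
force: [0.2, -0.8, -0.0]
gripper_width: 0.0346
```

>>> arm_command([
  {"rx": 0,"ry": 0,"rz": 0,"dx": 0,"dy": 0,"dz": 0,"gripper": 40},
  {"rx": 0,"ry": 0,"rz": 0,"dx": 0,"dy": 0,"dz": 0,"gripper": 0},
  {"rx": 0,"ry": 0,"rz": 0,"dx": 0,"dy": 0,"dz": 0,"gripper": 0},
  {"rx": 0,"ry": 0,"rz": 0,"dx": 0,"dy": 0,"dz": 0,"gripper": 0},
  {"rx": 0,"ry": 0,"rz": 0,"dx": 0,"dy": 0,"dz": 0,"gripper": 0},
])

```text
time_s: 25.6
tcp_pos: [0.5741, 0.3318, 0.0246]
eef_rot: [[-0.144, 0.0, -0.99], [0.99, 0.0, -0.144], [0.0, -1.0, -0.0]]
force: [0.2, 0.3, 0.4]
gripper_width: 0.0109
```

```bash
python3 - <<'E'
from seg import *
s=env.observe();print(s["tcp_pos"],s["force"],s["gripper_width"],s["joint_velocities"].round(2))
E
```

```text
[0.5740759  0.33178573 0.02456925] [0.16233661 0.34338588 0.41777256] 0.010926007562475677 [-0.  0. -0.  0.  0. -0.]
```

>>> arm_command([
  {"rx": 0.05,"ry": 0,"rz": 0,"dx": 0,"dy": -0.008,"dz": -0.001,"gripper": 0},
  {"rx": 0.1,"ry": 0,"rz": 0,"dx": 0,"dy": -0.016,"dz": -0.003,"gripper": 0},
  {"rx": 0.15,"ry": 0,"rz": 0,"dx": 0,"dy": -0.023,"dz": -0.005,"gripper": 0},
  {"rx": 0.2,"ry": 0,"rz": 0,"dx": 0,"dy": -0.031,"dz": -0.007,"gripper": 0},
  {"rx": 0.2,"ry": 0,"rz": 0,"dx": 0,"dy": -0.031,"dz": -0.007,"gripper": 0},
])

```text
time_s: 26.1
tcp_pos: [0.5828, 0.3329, 0.0564]
eef_rot: [[-0.143, -0.195, -0.97], [0.99, -0.028, -0.14], [0.001, -0.98, 0.197]]
force: [0.2, -0.3, 0.6]
gripper_width: 0.0109
```

>>> arm_command([
  {"rx": 0,"ry": 0,"rz": 0,"dx": 0,"dy": 0,"dz": 0.03,"gripper": 0},
  {"rx": 0,"ry": 0,"rz": 0,"dx": 0,"dy": 0,"dz": 0.07,"gripper": 0},
  {"rx": 0,"ry": 0,"rz": 0,"dx": 0,"dy": 0,"dz": 0.11,"gripper": 0},
  {"rx": 0,"ry": 0,"rz": 0,"dx": 0,"dy": 0,"dz": 0.13,"gripper": 0},
  {"rx": 0,"ry": 0,"rz": 0,"dx": 0,"dy": 0,"dz": 0.13,"gripper": 0},
])

```text
time_s: 26.6
tcp_pos: [0.4519, 0.3142, 0.0811]
eef_rot: [[-0.145, -0.197, -0.97], [0.989, -0.029, -0.142], [-0.0, -0.98, 0.199]]
force: [-0.5, 0.2, 0.2]
gripper_width: 0.0114
```

>>> arm_command([
  {"rx": 0,"ry": 0,"rz": 0,"dx": 0,"dy": -0.03,"dz": 0.006,"gripper": 0},
  {"rx": -0.05,"ry": 0,"rz": 0,"dx": 0,"dy": -0.07,"dz": 0.014,"gripper": 0},
  {"rx": -0.15,"ry": 0,"rz": 0,"dx": 0,"dy": -0.108,"dz": 0.022,"gripper": 0},
  {"rx": -0.2,"ry": 0,"rz": 0,"dx": 0,"dy": -0.108,"dz": 0.022,"gripper": 0},
  {"rx": -0.2,"ry": 0,"rz": 0,"dx": 0,"dy": -0.108,"dz": 0.022,"gripper": 0},
])

```text
time_s: 27.1
tcp_pos: [0.4553, 0.315, 0.1933]
eef_rot: [[-0.144, 0.005, -0.99], [0.99, 0.002, -0.144], [0.001, -1.0, -0.005]]
force: [-0.9, -0.7, -1.0]
gripper_width: 0.0108
```

```bash
python3 - <<'E'
from seg import *
s=env.observe();print(s["tcp_pos"],s["force"],s["gripper_width"])
w=ways(1)
g=w["F"][0];chain([((.50,.075,.17),np.pi/2+.144-.74),((g[0],g[1],.135),np.pi/2+.144-1.48),w["F"]])
E
```

```text
[0.45531763 0.3150131  0.19332177] [-0.93358133 -0.66553428 -0.95825578] 0.010829060123623769
r [0.004, 0.741, 0.003] d [-0.244, 0.0231, -0.0094] rows>=4.9
r [0.0, 0.74, 0.0] d [-0.062, 0.035, -0.1597] rows>=4.9
r [0.0, 0.256, 0.0] d [-0.0, 0.025, -0.0] rows>=1.7
```

>>> arm_command([
  {"rx": 0,"ry": 0.74,"rz": 0,"dx": -0.243,"dy": 0.023,"dz": -0.009,"gripper": 0},
  {"rx": 0,"ry": 0.74,"rz": 0,"dx": -0.243,"dy": 0.023,"dz": -0.009,"gripper": 0},
  {"rx": 0,"ry": 0.74,"rz": 0,"dx": -0.243,"dy": 0.023,"dz": -0.009,"gripper": 0},
  {"rx": 0,"ry": 0.74,"rz": 0,"dx": -0.243,"dy": 0.023,"dz": -0.009,"gripper": 0},
  {"rx": 0,"ry": 0.74,"rz": 0,"dx": -0.243,"dy": 0.023,"dz": -0.009,"gripper": 0},
])

```text
time_s: 27.6
tcp_pos: [0.4984, 0.0727, 0.1668]
eef_rot: [[0.567, -0.003, -0.824], [0.824, 0.0, 0.567], [-0.002, -1.0, 0.003]]
force: [0.4, 0.6, -0.6]
gripper_width: 0.0111
```

>>> arm_command([
  {"rx": 0,"ry": 0.74,"rz": 0,"dx": -0.062,"dy": 0.035,"dz": -0.16,"gripper": 0},
  {"rx": 0,"ry": 0.74,"rz": 0,"dx": -0.062,"dy": 0.035,"dz": -0.16,"gripper": 0},
  {"rx": 0,"ry": 0.74,"rz": 0,"dx": -0.062,"dy": 0.035,"dz": -0.16,"gripper": 0},
  {"rx": 0,"ry": 0.74,"rz": 0,"dx": -0.062,"dy": 0.035,"dz": -0.16,"gripper": 0},
  {"rx": 0,"ry": 0.74,"rz": 0,"dx": -0.062,"dy": 0.035,"dz": -0.16,"gripper": 0},
])

```text
time_s: 28.1
tcp_pos: [0.5967, -0.0697, 0.1303]
eef_rot: [[0.975, -0.004, -0.223], [0.223, 0.0, 0.975], [-0.004, -1.0, 0.001]]
force: [-0.7, 0.6, -0.5]
gripper_width: 0.0114
```

>>> arm_command([
  {"rx": 0,"ry": 0.256,"rz": 0,"dx": 0,"dy": 0.02,"dz": 0,"gripper": 0},
  {"rx": 0,"ry": 0.256,"rz": 0,"dx": 0,"dy": 0.02,"dz": 0,"gripper": 0},
  {"rx": 0,"ry": 0.256,"rz": 0,"dx": 0,"dy": 0.02,"dz": 0,"gripper": 0},
  {"rx": 0,"ry": 0.256,"rz": 0,"dx": 0,"dy": 0.02,"dz": 0,"gripper": 0},
  {"rx": 0,"ry": 0.256,"rz": 0,"dx": 0,"dy": 0.02,"dz": 0,"gripper": 0},
])

```text
time_s: 28.6
tcp_pos: [0.5965, -0.066, 0.1134]
eef_rot: [[1.0, -0.0, 0.019], [-0.019, 0.0, 1.0], [-0.0, -1.0, 0.0]]
force: [0.4, -0.4, -0.7]
gripper_width: 0.0112
```

```bash
python3 - <<'E'
from seg import *
held("w11");s=env.observe();print(s["tcp_pos"],s["gripper_width"])
w=ways(1);chain([w[k] for k in "FG"])
E
```

```text
expect [192.7 254. ] row profile {180: np.float64(91.0), 183: np.float64(91.0), 186: np.float64(91.0), 189: np.float64(90.0), 192: np.float64(91.0), 195: np.float64(139.0), 198: np.float64(204.0), 201: np.float64(247.0), 204: np.float64(246.0), 207: np.float64(246.0), 210: np.float64(246.0), 213: np.float64(246.0)}
[ 0.59652084 -0.06593378  0.11360178] 0.011273070719590182
r [0.0, 0.002, 0.0] d [0.0008, 0.0036, -0.0001] rows>=0.1
r [0.0, -0.0, 0.0] d [-0.0, 0.0825, 0.0] rows>=1.6
```

>>> arm_command([
  {"rx": 0,"ry": 0.002,"rz": 0,"dx": 0.001,"dy": 0.04,"dz": 0,"gripper": 0},
  {"rx": 0,"ry": 0.002,"rz": 0,"dx": 0.001,"dy": 0.07,"dz": 0,"gripper": 0},
  {"rx": 0,"ry": 0.002,"rz": 0,"dx": 0.001,"dy": 0.083,"dz": 0,"gripper": 0},
  {"rx": 0,"ry": 0.002,"rz": 0,"dx": 0.001,"dy": 0.087,"dz": 0,"gripper": 0},
  {"rx": 0,"ry": 0.002,"rz": 0,"dx": 0.001,"dy": 0.087,"dz": 0,"gripper": 0},
])

```text
time_s: 29.15
tcp_pos: [0.5977, -0.0659, 0.0272]
eef_rot: [[1.0, 0.0, 0.022], [-0.022, -0.0, 1.0], [0.0, -1.0, -0.0]]
force: [0.2, 0.3, -0.2]
gripper_width: 0.0109
```

>>> arm_command([
  {"rx": 0,"ry": 0,"rz": 0,"dx": 0,"dy": 0,"dz": 0,"gripper": 0},
  {"rx": 0,"ry": 0,"rz": 0,"dx": 0,"dy": 0,"dz": 0,"gripper": 21},
  {"rx": 0,"ry": 0,"rz": 0,"dx": 0,"dy": 0,"dz": 0,"gripper": 21},
  {"rx": 0,"ry": 0,"rz": 0,"dx": 0,"dy": -0.02,"dz": 0,"gripper": 21},
  {"rx": 0,"ry": 0,"rz": 0,"dx": 0,"dy": -0.06,"dz": 0,"gripper": 21},
])

```text
time_s: 29.65
tcp_pos: [0.5945, -0.0653, 0.084]
eef_rot: [[1.0, -0.007, 0.023], [-0.023, 0.002, 1.0], [-0.007, -1.0, 0.001]]
force: [1.0, -0.0, 0.2]
gripper_width: 0.018
```

>>> arm_command([
  {"rx": 0,"ry": 0,"rz": 0,"dx": 0,"dy": -0.05,"dz": 0,"gripper": 21},
  {"rx": 0,"ry": 0,"rz": 0,"dx": -0.12,"dy": -0.14,"dz": -0.1,"gripper": 50},
  {"rx": 0,"ry": 0,"rz": 0,"dx": -0.12,"dy": -0.14,"dz": -0.17,"gripper": 50},
  {"rx": 0,"ry": 0,"rz": 0,"dx": -0.12,"dy": -0.14,"dz": -0.17,"gripper": 50},
  {"rx": 0,"ry": 0,"rz": 0,"dx": -0.12,"dy": -0.14,"dz": -0.17,"gripper": 50},
])

```text
time_s: 30.15
tcp_pos: [0.487, -0.2115, 0.2178]
eef_rot: [[1.0, 0.002, 0.022], [-0.022, -0.001, 1.0], [0.002, -1.0, -0.001]]
force: [-0.1, -0.1, -0.6]
gripper_width: 0.0401
```

>>> arm_command([
  {"rx": 0,"ry": 0,"rz": 0,"dx": -0.02,"dy": -0.06,"dz": -0.04,"gripper": 50},
  {"rx": 0,"ry": 0,"rz": 0,"dx": -0.02,"dy": -0.06,"dz": -0.04,"gripper": 50},
  {"rx": 0,"ry": 0,"rz": 0,"dx": -0.02,"dy": -0.06,"dz": -0.04,"gripper": 50},
  {"rx": 0,"ry": 0,"rz": 0,"dx": -0.02,"dy": -0.06,"dz": -0.04,"gripper": 50},
])

```text
time_s: 30.55
tcp_pos: [0.4671, -0.25, 0.2763]
eef_rot: [[1.0, 0.001, 0.024], [-0.024, -0.0, 1.0], [0.001, -1.0, -0.0]]
force: [-0.1, 0.4, -0.2]
gripper_width: 0.0433
```

```bash
python3 - <<'E'
from fit import *
s=env.observe();print(s["tcp_pos"])
w=imaging.capture("wrist");cv2.imwrite("pics/w12.png",w)
t=imaging.capture("top");cv2.imwrite("pics/t3.png",t);
c=cv2.resize(t[120:250,230:360],None,fx=3,fy=3,interpolation=cv2.INTER_CUBIC)
cv2.imwrite("pics/c3.png",np.hstack([cv2.resize(w,(400,300)),np.vstack([c])[:300,:390]]))
for c in("wrist","top"):
    for n,z in(("lid",0),("lid_handle",.041)):
        for r in place_of(n,c)[:1]: print(c,n,np.round(r["point"],1),round(r["conf"],2),np.round(at(c,r["point"],z,s),4))
E
```

```text
[ 0.46705851 -0.24999318  0.27632996]
wrist lid [ 40.2 236.4] 0.65 [ 0.4509 -0.1152  0.    ]
wrist lid_handle [ 37.5 232.4] 0.81 [ 0.4483 -0.1177  0.041 ]
top lid [217.3 289.8] 0.6 [ 0.4535 -0.1189  0.    ]
top lid_handle [219.4 289. ] 0.84 [ 0.4436 -0.1119  0.041 ]
```

View pics/c3.png

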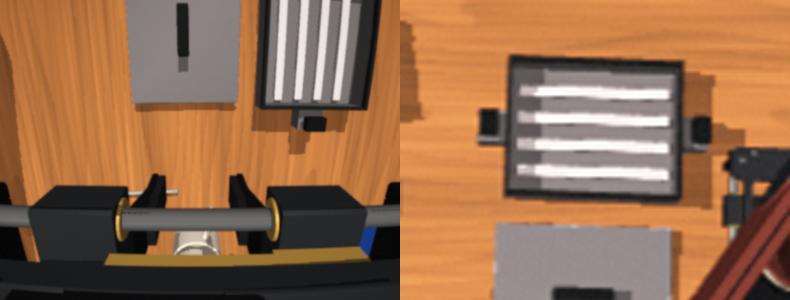

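```bash
python3 - <<'E'
from fit import *
s=env.observe();w=cv2.imread("pics/w12.png");t=cv2.imread("pics/t3.png")
L=[.45,-.118,np.pi/2]
for n,m,cam,im,f,roi in(("flange","F","wrist",w,sat,(0,150,140,318)),("handle","H","wrist",w,dark,(0,85,210,255)),("flange","F","top",t,sat,(190,250,250,322)),("handle","H","top",t,dark,(205,230,275,312))):
    print(n,cam,fit(FLANGE if m=="F" else HANDLE,L,cam,s,f(im),roi)[0].round(4))
print("box wrist",fit(BOX,(.644,-.129,1.55),"wrist",s,dark(w),(0,175,318,500))[0].round(4))
print("box top",fit(BOX,(.644,-.129,1.55),"top",s,dark(t),(130,195,245,345))[0].round(4))
chain([((.449,-.1175,.12),-.01)])
E
```

```text
flange wrist [ 0.4477 -0.1162  1.5539]
handle wrist [ 0.4484 -0.1176  1.5674]
flange top [ 0.4502 -0.1181  1.5529]
handle top [ 0.4497 -0.118   1.5755]
box wrist [ 0.6413 -0.1258  1.5455]
box top [ 0.6427 -0.1278  1.5477]
r [-0.001, -0.012, -0.002] d [-0.0205, 0.155, 0.1308] rows>=4.1
```

>>> arm_command([
  {"rx": 0,"ry": -0.005,"rz": 0,"dx": -0.02,"dy": 0.08,"dz": 0.13,"gripper": 50},
  {"rx": 0,"ry": -0.005,"rz": 0,"dx": -0.02,"dy": 0.08,"dz": 0.13,"gripper": 50},
  {"rx": 0,"ry": -0.005,"rz": 0,"dx": -0.02,"dy": 0.08,"dz": 0.13,"gripper": 50},
  {"rx": 0,"ry": -0.005,"rz": 0,"dx": -0.02,"dy": 0.155,"dz": 0.13,"gripper": 50},
  {"rx": 0,"ry": -0.005,"rz": 0,"dx": -0.02,"dy": 0.155,"dz": 0.13,"gripper": 50},
])

```text
time_s: 31.35
tcp_pos: [0.448, -0.1167, 0.1175]
eef_rot: [[1.0, -0.004, 0.015], [-0.015, 0.002, 1.0], [-0.004, -1.0, 0.002]]
force: [0.3, 0.3, -0.8]
gripper_width: 0.0432
```

>>> arm_command([
  {"rx": 0,"ry": 0,"rz": 0,"dx": 0,"dy": 0,"dz": 0,"gripper": 50},
  {"rx": 0,"ry": 0,"rz": 0,"dx": 0,"dy": 0,"dz": 0,"gripper": 50},
  {"rx": 0,"ry": 0,"rz": 0,"dx": 0,"dy": 0,"dz": 0,"gripper": 50},
])

```text
time_s: 31.65
tcp_pos: [0.4515, -0.1203, 0.1231]
eef_rot: [[1.0, 0.003, 0.018], [-0.018, -0.001, 1.0], [0.003, -1.0, -0.001]]
force: [0.6, -0.2, 0.2]
gripper_width: 0.0438
```

```bash
python3 - <<'E'
from fit import *
s=env.observe();w=imaging.capture("wrist");cv2.imwrite("pics/w13.png",w)
L=[.449,-.1173,np.pi/2-.015]
print(s["tcp_pos"],fit(HANDLE,L,"wrist",s,dark(w),(120,225,230,280))[0].round(4))
chain([((.449,-.1175,.04),-.015)])
E
```

```text
[ 0.45148212 -0.12030384  0.12308996] [ 0.4492 -0.1153  1.5674]
r [0.002, -0.003, 0.003] d [-0.0029, 0.0833, 0.003] rows>=1.7
```

View pics/w13.png

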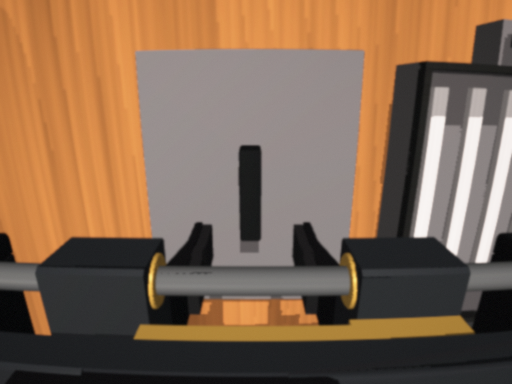

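>>> arm_command([
  {"rx": 0,"ry": -0.003,"rz": 0,"dx": -0.002,"dy": 0.03,"dz": 0.003,"gripper": 50},
  {"rx": 0,"ry": -0.003,"rz": 0,"dx": -0.002,"dy": 0.07,"dz": 0.003,"gripper": 50},
  {"rx": 0,"ry": -0.003,"rz": 0,"dx": -0.002,"dy": 0.082,"dz": 0.003,"gripper": 50},
  {"rx": 0,"ry": -0.003,"rz": 0,"dx": -0.002,"dy": 0.082,"dz": 0.003,"gripper": 50},
  {"rx": 0,"ry": -0.003,"rz": 0,"dx": -0.002,"dy": 0.082,"dz": 0.003,"gripper": 50},
])

```text
time_s: 32.2
tcp_pos: [0.4492, -0.1172, 0.0407]
eef_rot: [[1.0, 0.002, 0.015], [-0.015, -0.001, 1.0], [0.002, -1.0, -0.001]]
force: [-0.1, -0.2, -0.1]
gripper_width: 0.0436
```

>>> arm_command([
  {"rx": 0,"ry": 0,"rz": 0,"dx": 0,"dy": 0,"dz": 0,"gripper": 50},
  {"rx": 0,"ry": 0,"rz": 0,"dx": 0,"dy": 0,"dz": 0,"gripper": 0},
  {"rx": 0,"ry": 0,"rz": 0,"dx": 0,"dy": 0,"dz": 0,"gripper": 0},
  {"rx": 0,"ry": 0,"rz": 0,"dx": 0,"dy": 0,"dz": 0,"gripper": 0},
  {"rx": 0,"ry": 0,"rz": 0,"dx": 0,"dy": 0,"dz": 0,"gripper": 0},
], grip_force=60)

```text
time_s: 32.7
tcp_pos: [0.4481, -0.1165, 0.0393]
eef_rot: [[1.0, 0.0, 0.015], [-0.015, -0.0, 1.0], [0.0, -1.0, -0.0]]
force: [2.2, 1.0, 1.1]
gripper_width: 0.0195
```

```bash
python3 - <<'E'
from fit import *
s=env.observe();w=imaging.capture("wrist");cv2.imwrite("pics/w14.png",w);t=imaging.capture("top");cv2.imwrite("pics/t4.png",t)
L=[.449,-.1173,np.pi/2-.015]
print(s["tcp_pos"],s["force"],s["gripper_width"],s["joint_velocities"].round(2),s["eef_rot"].round(3).tolist())
print(fit(FLANGE,L,"wrist",s,sat(w),(0,210,30,400))[0].round(4),fit(FLANGE,L,"top",s,sat(t),(190,250,250,330))[0].round(4))
chain([((.449,-.1173,.14),-.015),((.642,-.127,.14),-.022)])
E
```

```text
[ 0.44813913 -0.11653818  0.0392895 ] [2.22224984 1.04273347 1.05658539] 0.01952209011209338 [ 0.    0.   -0.    0.01 -0.02  0.  ] [[1.0, 0.0, 0.015], [-0.015, -0.0, 1.0], [0.0, -1.0, -0.0]]
[ 0.4471 -0.1168  1.5539] [ 0.442  -0.1063  1.411 ]
r [0.0, -0.0, 0.001] d [0.0008, -0.1007, -0.0007] rows>=2.0
r [0.0, 0.007, -0.0] d [0.1931, -0.0001, -0.0068] rows>=3.9
```

>>> arm_command([
  {"rx": 0,"ry": 0,"rz": 0,"dx": 0,"dy": 0,"dz": 0,"gripper": 0},
  {"rx": 0,"ry": 0,"rz": 0,"dx": 0,"dy": 0,"dz": 0,"gripper": 0},
  {"rx": 0,"ry": 0,"rz": 0,"dx": 0,"dy": 0,"dz": 0,"gripper": 0},
  {"rx": 0,"ry": 0,"rz": 0,"dx": 0,"dy": -0.005,"dz": 0,"gripper": 0},
  {"rx": 0,"ry": 0,"rz": 0,"dx": 0,"dy": -0.01,"dz": 0,"gripper": 0},
])

```text
time_s: 33.3
tcp_pos: [0.4471, -0.1162, 0.0487]
eef_rot: [[1.0, -0.002, 0.015], [-0.015, 0.001, 1.0], [-0.002, -1.0, 0.001]]
force: [0.3, 0.0, -2.9]
gripper_width: 0.0153
```

>>> arm_command([
  {"rx": 0,"ry": 0,"rz": 0,"dx": 0,"dy": -0.03,"dz": 0,"gripper": 0},
  {"rx": 0,"ry": 0,"rz": 0,"dx": 0,"dy": -0.06,"dz": 0,"gripper": 0},
  {"rx": 0,"ry": 0,"rz": 0,"dx": 0,"dy": -0.09,"dz": 0,"gripper": 0},
  {"rx": 0,"ry": 0,"rz": 0,"dx": 0,"dy": -0.09,"dz": 0,"gripper": 0},
  {"rx": 0,"ry": 0,"rz": 0,"dx": 0,"dy": -0.09,"dz": 0,"gripper": 0},
])

```text
time_s: 33.8
tcp_pos: [0.4481, -0.1166, 0.1393]
eef_rot: [[1.0, 0.001, 0.015], [-0.015, -0.0, 1.0], [0.001, -1.0, -0.0]]
force: [0.3, 0.5, -3.1]
gripper_width: 0.0155
```

```bash
python3 - <<'E'
from fit import *
s=env.observe();w=imaging.capture("wrist");cv2.imwrite("pics/w15.png",w)
p=s["tcp_pos"]; dz=p[2]-.0393
print(p,s["force"],s["gripper_width"],s["joint_velocities"].round(2),s["eef_rot"].round(3).tolist())
print(fit(shift(FLANGE,dz),[p[0],p[1],np.pi/2-.015],"wrist",s,sat(w),(0,210,30,400))[0].round(4))
E
```

```text
[ 0.44808682 -0.11655937  0.13926198] [ 0.30562234  0.54061464 -3.07927424] 0.015456538557150923 [ 0.    0.03  0.03 -0.   -0.   -0.  ] [[1.0, 0.001, 0.015], [-0.015, -0.0, 1.0], [0.001, -1.0, -0.0]]
[ 0.4453 -0.1168  1.5526]
```

>>> arm_command([
  {"rx": 0,"ry": 0.006,"rz": 0,"dx": 0.04,"dy": 0,"dz": -0.002,"gripper": 0},
  {"rx": 0,"ry": 0.006,"rz": 0,"dx": 0.09,"dy": 0,"dz": -0.004,"gripper": 0},
  {"rx": 0,"ry": 0.006,"rz": 0,"dx": 0.14,"dy": 0,"dz": -0.006,"gripper": 0},
  {"rx": 0,"ry": 0.006,"rz": 0,"dx": 0.18,"dy": 0,"dz": -0.007,"gripper": 0},
  {"rx": 0,"ry": 0.006,"rz": 0,"dx": 0.195,"dy": 0,"dz": -0.008,"gripper": 0},
])

```text
time_s: 34.35
tcp_pos: [0.6446, -0.127, 0.1358]
eef_rot: [[1.0, -0.002, 0.02], [-0.02, 0.001, 1.0], [-0.002, -1.0, 0.001]]
force: [0.5, -0.3, -3.5]
gripper_width: 0.0154
```

>>> arm_command([
  {"rx": 0,"ry": 0,"rz": 0,"dx": 0,"dy": 0,"dz": 0,"gripper": 0},
  {"rx": 0,"ry": 0,"rz": 0,"dx": 0,"dy": 0.015,"dz": 0,"gripper": 0},
  {"rx": 0,"ry": 0,"rz": 0,"dx": 0,"dy": 0.03,"dz": 0,"gripper": 0},
  {"rx": 0,"ry": 0,"rz": 0,"dx": 0,"dy": 0.03,"dz": 0,"gripper": 0},
  {"rx": 0,"ry": 0,"rz": 0,"dx": 0,"dy": 0.03,"dz": 0,"gripper": 0},
])

```text
time_s: 34.85
tcp_pos: [0.6412, -0.1271, 0.1076]
eef_rot: [[1.0, -0.003, 0.021], [-0.021, 0.001, 1.0], [-0.003, -1.0, 0.001]]
force: [-0.0, 0.2, -1.2]
gripper_width: 0.0155
```

```bash
python3 - <<'E'
from fit import *
s=env.observe();w=imaging.capture("wrist");cv2.imwrite("pics/w16.png",w);t=imaging.capture("side")
p=s["tcp_pos"]; dz=p[2]-.0393
print(p,s["force"],s["gripper_width"],s["joint_velocities"].round(2),s["eef_rot"].round(3).tolist())
print(fit(shift(FLANGE,dz),[p[0],p[1],np.pi/2-.022],"wrist",s,sat(w),(0,210,30,450))[0].round(4))
for c in((.103,.082),(.103,-.082)):
    q=np.array([.6428+np.cos(1.5485)*c[0]-np.sin(1.5485)*c[1],-.128+np.sin(1.5485)*c[0]+np.cos(1.5485)*c[1],.048]);print("gasket corner",proj("wrist",q,s).round(1))
cv2.imwrite("pics/c4.png",np.hstack([w,cv2.resize(t[140:215,195:265],(280,384),interpolation=cv2.INTER_CUBIC)]))
chain([((.6425,-.1275,.109),-.022)])
E
```

```text
[ 0.64124659 -0.12714589  0.10759153] [-0.0326681   0.18655013 -1.21202594] 0.015484949508102308 [-0.   -0.02 -0.03 -0.    0.    0.  ] [[1.0, -0.003, 0.021], [-0.021, 0.001, 1.0], [-0.003, -1.0, 0.001]]
[ 0.6397 -0.1277  1.5471]
gasket corner [ 49.3 118.6]
gasket corner [ 49.3 394.7]
r [0.0, 0.001, 0.001] d [-0.0003, 0.0006, 0.0001] rows>=0.0
```

View pics/c4.png

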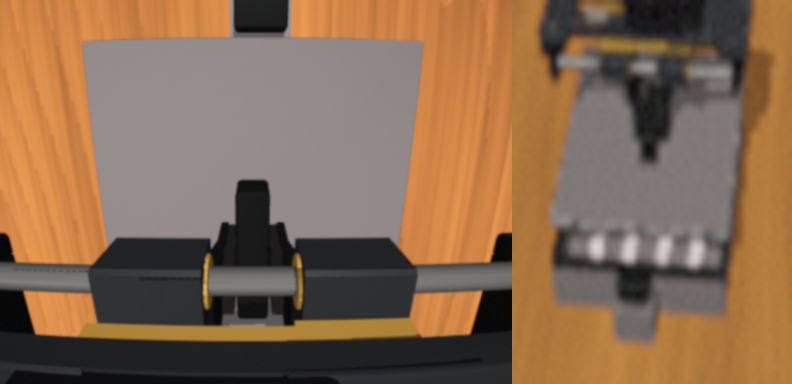

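```bash
python3 - <<'E'
from fit import *
s=env.observe();w=cv2.imread("pics/w16.png")
d=w[5:22,200:330].max(2)<60; cs=[np.flatnonzero(r) for r in d]; l=np.mean([c.min() for c in cs])+200;r=np.mean([c.max() for c in cs])+200
print(l,r); M=s["eef_rot"];p=s["tcp_pos"]
for c in(l-.5,r+.5,(l+r)/2):
    q=at("wrist",(13,c),.058,s); print(q.round(4),(M.T@(q-p)).round(4))
g=w[60:200,70:440]; h=cv2.cvtColor(g,cv2.COLOR_BGR2HSV)[...,1]<70
for row in(10,60,120):
    c=np.flatnonzero(h[row]); a=at("wrist",(row+60,c.min()+69.5),.017+p[2]-.0393,s);b=at("wrist",(row+60,c.max()+70.5),.017+p[2]-.0393,s)
    print("lid",(M.T@(a-p)).round(4),(M.T@(b-p)).round(4))
E
```

```text
234.58823529411765 286.4117647058823
[ 0.6347 -0.0082  0.058 ] [-0.0107  0.0515  0.1192]
[ 0.6637 -0.0088  0.058 ] [0.0184 0.0515 0.1192]
[ 0.6492 -0.0086  0.058 ] [0.0038 0.0515 0.1191]
lid [-0.0839  0.0222  0.0888] [0.0821 0.0223 0.0885]
lid [-0.0837  0.0222  0.0641] [0.0824 0.0223 0.0638]
lid [-0.0842  0.0222  0.0321] [0.0822 0.0223 0.0318]
```

```bash
python3 - <<'E'
from fit import *
for n,p,y in(("w7",(.66287,-.06646,.11359),-.0118),("w9",(.6284,-.06655,.11388),-.0148),("w11",(.59652,-.06593,.1136),-.0188)):
    s=dict(tcp_pos=np.array(p),eef_rot=R(y)); w=cv2.imread(f"pics/{n}.png")
    print(n,fit(BOX,(.6435,-.128,1.55),"wrist",s,dark(w),(60,215,10,420))[0].round(4), end=" ")
    q=proj("wrist",[.6463,-.004,.058],s); a=int(q[0]);b=int(q[1])
    d=(w[max(a-25,0):a+25,max(b-50,0):b+50].max(2)<60).astype(np.uint8); k,l,st,ce=cv2.connectedComponentsWithStats(d); i=1+st[1:,4].argmax()
    c=np.array(ce[i])+[max(b-50,0),max(a-25,0)]; print("latch",at("wrist",(c[1],c[0]),.058,s).round(4),st[i].tolist(), q.round())
E
```

```text
w7 [ 0.6439 -0.1288  1.5421] latch [ 0.6477 -0.0052  0.058 ] [30, 10, 48, 36, 1696] [116. 225.]
w9 [ 0.6448 -0.1288  1.5507] latch [ 0.647  -0.0053  0.058 ] [28, 10, 49, 36, 1715] [115. 282.]
w11 [ 0.6456 -0.1288  1.5548] latch [ 0.6457 -0.0051  0.058 ] [24, 10, 52, 36, 1779] [116. 334.]
```

>>> arm_command([
  {"rx": 0,"ry": 0,"rz": 0,"dx": 0.003,"dy": 0,"dz": -0.001,"gripper": 0},
  {"rx": 0,"ry": 0,"rz": 0,"dx": 0.003,"dy": 0,"dz": -0.001,"gripper": 0},
  {"rx": 0,"ry": 0,"rz": 0,"dx": 0.003,"dy": 0.01,"dz": -0.001,"gripper": 0},
  {"rx": 0,"ry": 0,"rz": 0,"dx": 0.003,"dy": 0.013,"dz": -0.001,"gripper": 0},
  {"rx": 0,"ry": 0,"rz": 0,"dx": 0.003,"dy": 0.013,"dz": -0.001,"gripper": 0},
])

```text
time_s: 35.45
tcp_pos: [0.6449, -0.1281, 0.0945]
eef_rot: [[1.0, -0.002, 0.021], [-0.021, 0.001, 1.0], [-0.002, -1.0, 0.001]]
force: [0.7, -0.0, -2.7]
gripper_width: 0.0156
```

```bash
python3 - <<'E'
from fit import *
s=env.observe()
print(s["tcp_pos"],s["force"],s["ft_torque"].round(2),s["joint_velocities"].round(2))
chain([((.645,-.1285,.094),-.022)])
E
```

```text
[ 0.64487591 -0.12813959  0.09454044] [ 0.69742085 -0.02348964 -2.67574626] [-0.1   0.04  0.02] [ 0.   -0.01 -0.01 -0.    0.01 -0.  ]
r [-0.001, 0.001, -0.002] d [0.0001, 0.0005, -0.0004] rows>=0.0
```

Position is good. Lower into the mouth slowly (flange should seat at tcp ≈ 0.075).

>>> arm_command([
  {"rx": 0,"ry": 0,"rz": 0,"dx": 0,"dy": 0.004,"dz": 0,"gripper": 0},
  {"rx": 0,"ry": 0,"rz": 0,"dx": 0,"dy": 0.008,"dz": 0,"gripper": 0},
  {"rx": 0,"ry": 0,"rz": 0,"dx": 0,"dy": 0.012,"dz": 0,"gripper": 0},
  {"rx": 0,"ry": 0,"rz": 0,"dx": 0,"dy": 0.015,"dz": 0,"gripper": 0},
  {"rx": 0,"ry": 0,"rz": 0,"dx": 0,"dy": 0.015,"dz": 0,"gripper": 0},
])

```text
time_s: 35.95
tcp_pos: [0.6454, -0.1283, 0.0803]
eef_rot: [[1.0, -0.001, 0.021], [-0.021, 0.0, 1.0], [-0.001, -1.0, 0.0]]
force: [0.1, 0.2, -2.9]
gripper_width: 0.0154
```

```bash
python3 - <<'E'
from fit import *
s=env.observe();print(s["tcp_pos"],s["force"],s["ft_torque"].round(2),s["joint_velocities"].round(2))
E
```

```text
[ 0.64538957 -0.12833338  0.08029062] [ 0.13004002  0.15930149 -2.91443574] [-0.09  0.07 -0.01] [ 0.   -0.01 -0.01 -0.    0.01  0.  ]
```

>>> arm_command([
  {"rx": 0,"ry": 0,"rz": 0,"dx": 0,"dy": 0.002,"dz": 0,"gripper": 0},
  {"rx": 0,"ry": 0,"rz": 0,"dx": 0,"dy": 0.004,"dz": 0,"gripper": 0},
  {"rx": 0,"ry": 0,"rz": 0,"dx": 0,"dy": 0.006,"dz": 0,"gripper": 0},
  {"rx": 0,"ry": 0,"rz": 0,"dx": 0,"dy": 0.008,"dz": 0,"gripper": 0},
  {"rx": 0,"ry": 0,"rz": 0,"dx": 0,"dy": 0.01,"dz": 0,"gripper": 0},
])

```text
time_s: 36.45
tcp_pos: [0.646, -0.1285, 0.0723]
eef_rot: [[1.0, 0.0, 0.021], [-0.021, -0.0, 1.0], [0.0, -1.0, -0.0]]
force: [-4.7, 0.8, 5.6]
gripper_width: 0.0154
```

>>> arm_command([
  {"rx": 0,"ry": 0,"rz": 0,"dx": 0,"dy": 0.001,"dz": 0,"gripper": 0},
  {"rx": 0,"ry": 0,"rz": 0,"dx": 0,"dy": 0.002,"dz": 0,"gripper": 0},
  {"rx": 0,"ry": 0,"rz": 0,"dx": 0,"dy": 0.003,"dz": 0,"gripper": 0},
])

```text
time_s: 36.75
tcp_pos: [0.646, -0.1285, 0.0694]
eef_rot: [[1.0, 0.0, 0.021], [-0.021, -0.0, 1.0], [0.0, -1.0, -0.0]]
force: [-4.6, 1.2, 6.3]
gripper_width: 0.0154
```

>>> arm_command([
  {"rx": 0,"ry": 0,"rz": 0,"dx": 0,"dy": 0.001,"dz": 0,"gripper": 0},
  {"rx": 0,"ry": 0,"rz": 0,"dx": 0,"dy": 0.002,"dz": 0,"gripper": 0},
])

```text
time_s: 36.95
tcp_pos: [0.646, -0.1285, 0.0674]
eef_rot: [[1.0, 0.0, 0.021], [-0.021, -0.0, 1.0], [0.0, -1.0, -0.0]]
force: [-3.7, 1.2, 5.9]
gripper_width: 0.0153
```

>>> arm_command([
  {"rx": 0,"ry": 0,"rz": 0,"dx": 0,"dy": 0.001,"dz": 0,"gripper": 0},
  {"rx": 0,"ry": 0,"rz": 0,"dx": 0,"dy": 0.001,"dz": 0,"gripper": 0},
])

```text
time_s: 37.15
tcp_pos: [0.646, -0.1286, 0.0673]
eef_rot: [[1.0, 0.0, 0.021], [-0.021, -0.0, 1.0], [0.0, -1.0, -0.0]]
force: [-6.0, 1.2, 11.2]
gripper_width: 0.0153
```

>>> arm_command([
  {"rx": 0,"ry": 0,"rz": 0,"dx": 0,"dy": 0.001,"dz": 0,"gripper": 0},
  {"rx": 0,"ry": 0,"rz": 0,"dx": 0,"dy": 0.001,"dz": 0,"gripper": 0},
])

```text
time_s: 37.35
tcp_pos: [0.646, -0.1285, 0.0673]
eef_rot: [[1.0, -0.0, 0.021], [-0.021, -0.0, 1.0], [-0.0, -1.0, -0.0]]
force: [-9.8, 1.8, 17.4]
gripper_width: 0.0156
```

>>> arm_command([
  {"rx": 0,"ry": 0,"rz": 0,"dx": 0,"dy": 0.001,"dz": 0,"gripper": 0},
  {"rx": 0,"ry": 0,"rz": 0,"dx": 0,"dy": 0.001,"dz": 0,"gripper": 0},
])

```text
time_s: 37.55
tcp_pos: [0.646, -0.1286, 0.0673]
eef_rot: [[1.0, -0.0, 0.021], [-0.021, -0.0, 1.0], [-0.0, -1.0, -0.0]]
force: [-12.0, 3.2, 22.7]
gripper_width: 0.0153
```

>>> arm_command([
  {"rx": 0,"ry": 0,"rz": 0,"dx": 0,"dy": -0.002,"dz": 0,"gripper": 0},
  {"rx": 0,"ry": 0,"rz": 0,"dx": 0,"dy": -0.003,"dz": 0,"gripper": 40},
  {"rx": 0,"ry": 0,"rz": 0,"dx": 0,"dy": -0.003,"dz": 0,"gripper": 40},
  {"rx": 0,"ry": 0,"rz": 0,"dx": 0,"dy": -0.003,"dz": 0,"gripper": 40},
  {"rx": 0,"ry": 0,"rz": 0,"dx": 0,"dy": -0.003,"dz": 0,"gripper": 40},
])

```text
time_s: 38.05
tcp_pos: [0.6458, -0.1285, 0.0657]
eef_rot: [[1.0, -0.0, 0.021], [-0.021, 0.0, 1.0], [-0.0, -1.0, 0.0]]
force: [-0.8, -1.3, 0.4]
gripper_width: 0.0333
```

>>> arm_command([
  {"rx": 0,"ry": 0,"rz": 0,"dx": 0,"dy": -0.02,"dz": 0,"gripper": 40},
  {"rx": 0,"ry": 0,"rz": 0,"dx": 0,"dy": -0.06,"dz": 0,"gripper": 40},
  {"rx": 0,"ry": 0,"rz": 0,"dx": 0,"dy": -0.09,"dz": 0,"gripper": 40},
  {"rx": 0,"ry": 0,"rz": 0,"dx": 0,"dy": -0.09,"dz": 0,"gripper": 40},
  {"rx": 0,"ry": 0,"rz": 0,"dx": 0,"dy": -0.09,"dz": 0,"gripper": 40},
])

```text
time_s: 38.55
tcp_pos: [0.6465, -0.1287, 0.1569]
eef_rot: [[1.0, 0.002, 0.021], [-0.021, -0.001, 1.0], [0.002, -1.0, -0.001]]
force: [0.6, 0.3, -0.3]
gripper_width: 0.0345
```

```bash
python3 - <<'E'
from fit import *
s=env.observe();w=imaging.capture("wrist");cv2.imwrite("pics/w17.png",w);print(s["tcp_pos"],s["force"])
print(fit(shift(FLANGE,.028),[.6455,-.1288,1.549],"wrist",s,sat(w),(0,210,30,450))[0].round(4))
print(fit(shift(HANDLE,.028),[.6455,-.1288,1.549],"wrist",s,dark(w),(100,225,210,300))[0].round(4))
d=(w[:120,200:330].max(2)<60).astype(np.uint8);k,l,st,ce=cv2.connectedComponentsWithStats(d);i=1+st[1:,4].argmax();c=ce[i]+[200,0]
print(st[i],"latch2",at("wrist",(c[1],c[0]),.058,s))
chain([((.647,-.005,.10),-.022),((.647,-.005,.079),-.022)])
E
```

```text
[ 0.64645793 -0.12871118  0.15693217] [ 0.59089385  0.27872737 -0.30853875]
[ 0.6454 -0.1294  1.5485]
[ 0.6454 -0.1272  1.5523]
[  30    7   42   34 1407] latch2 [ 0.6473538  -0.00674552  0.058     ]
r [-0.0, 0.001, -0.001] d [-0.001, 0.0553, 0.1233] rows>=2.7
r [-0.0, -0.0, 0.0] d [-0.0, 0.021, 0.0] rows>=0.4
```

View pics/w17.png

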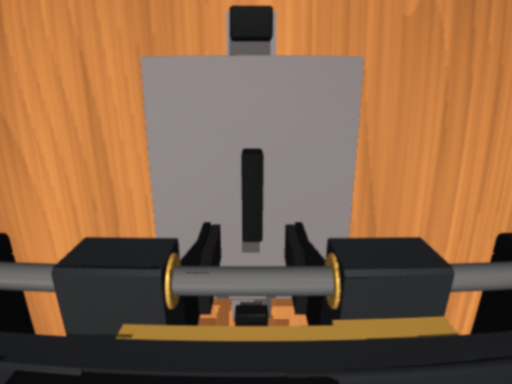

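>>> arm_command([
  {"rx": 0,"ry": 0,"rz": 0,"dx": 0,"dy": 0,"dz": 0.05,"gripper": 0},
  {"rx": 0,"ry": 0,"rz": 0,"dx": 0,"dy": 0.01,"dz": 0.1,"gripper": 0},
  {"rx": 0,"ry": 0,"rz": 0,"dx": 0,"dy": 0.04,"dz": 0.123,"gripper": 0},
  {"rx": 0,"ry": 0,"rz": 0,"dx": 0,"dy": 0.06,"dz": 0.123,"gripper": 0},
  {"rx": 0,"ry": 0,"rz": 0,"dx": 0,"dy": 0.06,"dz": 0.123,"gripper": 0},
], grip_force=20)

```text
time_s: 39.1
tcp_pos: [0.6442, -0.0039, 0.09]
eef_rot: [[1.0, -0.01, 0.019], [-0.019, 0.001, 1.0], [-0.01, -1.0, 0.001]]
force: [-0.8, -0.5, 0.0]
gripper_width: 0.004
```

>>> arm_command([
  {"rx": 0,"ry": 0,"rz": 0,"dx": 0,"dy": 0,"dz": 0,"gripper": 0},
  {"rx": 0,"ry": 0,"rz": 0,"dx": 0,"dy": 0.006,"dz": 0,"gripper": 0},
  {"rx": 0,"ry": 0,"rz": 0,"dx": 0,"dy": 0.012,"dz": 0,"gripper": 0},
  {"rx": 0,"ry": 0,"rz": 0,"dx": 0,"dy": 0.012,"dz": 0,"gripper": 0},
])

```text
time_s: 39.5
tcp_pos: [0.6482, -0.0061, 0.0836]
eef_rot: [[1.0, -0.001, 0.022], [-0.022, 0.0, 1.0], [-0.001, -1.0, 0.0]]
force: [-0.0, 0.3, 0.2]
gripper_width: 0.0004
```

```bash
python3 - <<'E'
from fit import *
s=env.observe();print(s["tcp_pos"],s["force"],s["gripper_width"],s["joint_velocities"].round(2))
chain([((.6475,-.005,.079),-.022)])
E
```

```text
[ 0.64816468 -0.00612506  0.08360837] [-0.04094778  0.33043934  0.24125313] 0.00040570485556238277 [ 0.   -0.01 -0.    0.    0.01  0.  ]
r [-0.0, 0.0, -0.001] d [-0.0007, 0.0046, 0.0011] rows>=0.1
```

>>> arm_command([
  {"rx": 0,"ry": 0,"rz": 0,"dx": 0,"dy": 0.004,"dz": 0,"gripper": 0},
  {"rx": 0,"ry": 0,"rz": 0,"dx": 0,"dy": 0.007,"dz": 0,"gripper": 0},
  {"rx": 0,"ry": 0,"rz": 0,"dx": 0,"dy": 0.009,"dz": 0,"gripper": 0},
  {"rx": 0,"ry": 0,"rz": 0,"dx": 0,"dy": 0.011,"dz": 0,"gripper": 0},
  {"rx": 0,"ry": 0,"rz": 0,"dx": 0,"dy": 0.013,"dz": 0,"gripper": 0},
])

```text
time_s: 40.0
tcp_pos: [0.6485, -0.0057, 0.0725]
eef_rot: [[1.0, -0.0, 0.021], [-0.021, -0.0, 1.0], [-0.0, -1.0, -0.0]]
force: [-5.2, -0.4, 8.8]
gripper_width: 0.0004
```

>>> arm_command([
  {"rx": 0,"ry": 0,"rz": 0,"dx": 0,"dy": 0.001,"dz": 0,"gripper": 0},
  {"rx": 0,"ry": 0,"rz": 0,"dx": 0,"dy": 0.002,"dz": 0,"gripper": 0},
  {"rx": 0,"ry": 0,"rz": 0,"dx": 0,"dy": 0.003,"dz": 0,"gripper": 0},
  {"rx": 0,"ry": 0,"rz": 0,"dx": 0,"dy": 0.004,"dz": 0,"gripper": 0},
  {"rx": 0,"ry": 0,"rz": 0,"dx": 0,"dy": 0.004,"dz": 0,"gripper": 0},
])

```text
time_s: 40.5
tcp_pos: [0.6485, -0.0057, 0.0684]
eef_rot: [[1.0, 0.0, 0.021], [-0.021, -0.0, 1.0], [0.0, -1.0, -0.0]]
force: [-3.6, 0.3, 7.6]
gripper_width: 0.0007
```

>>> arm_command([
  {"rx": 0,"ry": 0,"rz": 0,"dx": 0,"dy": 0.001,"dz": 0,"gripper": 0},
  {"rx": 0,"ry": 0,"rz": 0,"dx": 0,"dy": 0.001,"dz": 0,"gripper": 0},
])

```text
time_s: 40.7
tcp_pos: [0.6485, -0.0057, 0.0674]
eef_rot: [[1.0, -0.0, 0.021], [-0.021, -0.0, 1.0], [0.0, -1.0, -0.0]]
force: [-4.3, -0.1, 7.7]
gripper_width: 0.0004
```

>>> arm_command([
  {"rx": 0,"ry": 0,"rz": 0,"dx": 0,"dy": 0.001,"dz": 0,"gripper": 0},
  {"rx": 0,"ry": 0,"rz": 0,"dx": 0,"dy": 0.002,"dz": 0,"gripper": 0},
])

```text
time_s: 40.9
tcp_pos: [0.6487, -0.0057, 0.0673]
eef_rot: [[1.0, -0.0, 0.021], [-0.021, -0.0, 1.0], [-0.0, -1.0, -0.0]]
force: [-12.0, 0.3, 24.2]
gripper_width: 0.0003
```

>>> arm_command([
  {"rx": 0,"ry": 0,"rz": 0,"dx": 0,"dy": 0.001,"dz": 0,"gripper": 0},
  {"rx": 0,"ry": 0,"rz": 0,"dx": 0,"dy": 0.001,"dz": 0,"gripper": 0},
])

```text
time_s: 41.1
tcp_pos: [0.6486, -0.0057, 0.0672]
eef_rot: [[1.0, -0.0, 0.021], [-0.021, -0.001, 1.0], [-0.0, -1.0, -0.001]]
force: [-13.4, 0.0, 23.7]
gripper_width: 0.0003
```

>>> arm_command([
  {"rx": 0,"ry": 0,"rz": 0,"dx": 0,"dy": -0.03,"dz": 0,"gripper": 0},
  {"rx": 0,"ry": 0,"rz": 0,"dx": 0,"dy": -0.08,"dz": 0,"gripper": 0},
  {"rx": 0,"ry": 0,"rz": 0,"dx": 0,"dy": -0.08,"dz": -0.05,"gripper": 0},
  {"rx": 0,"ry": 0,"rz": 0,"dx": 0,"dy": -0.08,"dz": -0.1,"gripper": 0},
  {"rx": 0,"ry": 0,"rz": 0,"dx": 0,"dy": -0.08,"dz": -0.147,"gripper": 0},
])

```text
time_s: 41.6
tcp_pos: [0.6456, -0.1539, 0.1441]
eef_rot: [[1.0, 0.002, 0.02], [-0.02, -0.001, 1.0], [0.002, -1.0, -0.001]]
force: [0.5, 0.1, -0.4]
gripper_width: 0.0003
```

>>> arm_command([
  {"rx": 0,"ry": 0,"rz": 0,"dx": 0,"dy": 0,"dz": -0.05,"gripper": 0},
  {"rx": 0,"ry": 0,"rz": 0,"dx": 0,"dy": 0,"dz": -0.1,"gripper": 0},
  {"rx": 0,"ry": 0,"rz": 0,"dx": 0,"dy": 0.03,"dz": -0.1,"gripper": 0},
  {"rx": 0,"ry": 0,"rz": 0,"dx": 0,"dy": 0.04,"dz": -0.1,"gripper": 0},
  {"rx": 0,"ry": 0,"rz": 0,"dx": 0,"dy": 0.04,"dz": -0.1,"gripper": 0},
])

```text
time_s: 42.1
tcp_pos: [0.6413, -0.2509, 0.0999]
eef_rot: [[1.0, -0.005, 0.021], [-0.021, 0.003, 1.0], [-0.005, -1.0, 0.003]]
force: [-0.7, 0.9, -1.3]
gripper_width: 0.0005
```

```bash
python3 - <<'E'
from fit import *
s=env.observe();w=imaging.capture("wrist");cv2.imwrite("pics/w18.png",w);print(s["tcp_pos"],s["force"],s["gripper_width"],s["joint_velocities"].round(2))
chain([((.6433,-.2528,.085),-.022)])
E
```

```text
[ 0.64125875 -0.25091523  0.0998861 ] [-0.71133948  0.85783772 -1.30348006] 0.000518731572027472 [ 0.02 -0.03 -0.03 -0.    0.02 -0.  ]
r [-0.002, 0.002, -0.003] d [0.001, 0.0166, -0.0019] rows>=0.3
```

View pics/w18.png

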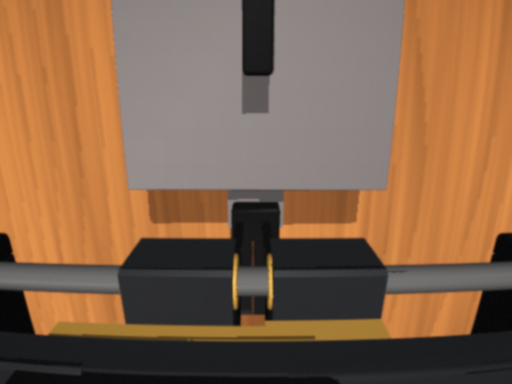

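>>> arm_command([
  {"rx": 0,"ry": 0,"rz": 0,"dx": 0.001,"dy": 0,"dz": -0.001,"gripper": 0},
  {"rx": 0,"ry": 0,"rz": 0,"dx": 0.001,"dy": 0.008,"dz": -0.001,"gripper": 0},
  {"rx": 0,"ry": 0,"rz": 0,"dx": 0.001,"dy": 0.016,"dz": -0.001,"gripper": 0},
  {"rx": 0,"ry": 0,"rz": 0,"dx": 0.001,"dy": 0.018,"dz": -0.001,"gripper": 0},
  {"rx": 0,"ry": 0,"rz": 0,"dx": 0.001,"dy": 0.018,"dz": -0.001,"gripper": 0},
])

```text
time_s: 42.65
tcp_pos: [0.6437, -0.253, 0.0841]
eef_rot: [[1.0, -0.001, 0.021], [-0.021, 0.001, 1.0], [-0.001, -1.0, 0.001]]
force: [0.0, -0.3, 0.6]
gripper_width: 0.0004
```

>>> arm_command([
  {"rx": 0,"ry": 0,"rz": 0,"dx": 0,"dy": 0.003,"dz": 0,"gripper": 0},
  {"rx": 0,"ry": 0,"rz": 0,"dx": 0,"dy": 0.005,"dz": 0,"gripper": 0},
  {"rx": 0,"ry": 0,"rz": 0,"dx": 0,"dy": 0.007,"dz": 0,"gripper": 0},
  {"rx": 0,"ry": 0,"rz": 0,"dx": 0,"dy": 0.009,"dz": 0,"gripper": 0},
  {"rx": 0,"ry": 0,"rz": 0,"dx": 0,"dy": 0.01,"dz": 0,"gripper": 0},
])

```text
time_s: 43.15
tcp_pos: [0.6443, -0.2536, 0.076]
eef_rot: [[1.0, -0.0, 0.021], [-0.021, -0.0, 1.0], [-0.0, -1.0, -0.0]]
force: [-3.9, 2.4, 7.5]
gripper_width: 0.0002
```

>>> arm_command([
  {"rx": 0,"ry": 0,"rz": 0,"dx": 0,"dy": 0.002,"dz": 0,"gripper": 0},
  {"rx": 0,"ry": 0,"rz": 0,"dx": 0,"dy": 0.004,"dz": 0,"gripper": 0},
  {"rx": 0,"ry": 0,"rz": 0,"dx": 0,"dy": 0.006,"dz": 0,"gripper": 0},
  {"rx": 0,"ry": 0,"rz": 0,"dx": 0,"dy": 0.007,"dz": 0,"gripper": 0},
  {"rx": 0,"ry": 0,"rz": 0,"dx": 0,"dy": 0.008,"dz": 0,"gripper": 0},
])

```text
time_s: 43.65
tcp_pos: [0.6443, -0.2536, 0.0688]
eef_rot: [[1.0, 0.0, 0.021], [-0.021, -0.0, 1.0], [0.0, -1.0, -0.0]]
force: [-5.2, 1.6, 9.7]
gripper_width: 0.0001
```

>>> arm_command([
  {"rx": 0,"ry": 0,"rz": 0,"dx": 0,"dy": 0.001,"dz": 0,"gripper": 0},
  {"rx": 0,"ry": 0,"rz": 0,"dx": 0,"dy": 0.002,"dz": 0,"gripper": 0},
])

```text
time_s: 43.85
tcp_pos: [0.6444, -0.2536, 0.0673]
eef_rot: [[1.0, -0.0, 0.021], [-0.021, -0.0, 1.0], [-0.0, -1.0, -0.0]]
force: [-8.1, 2.8, 16.8]
gripper_width: 0.0005
```

>>> arm_command([
  {"rx": 0,"ry": 0,"rz": 0,"dx": 0,"dy": 0.001,"dz": 0,"gripper": 0},
  {"rx": 0,"ry": 0,"rz": 0,"dx": 0,"dy": 0.001,"dz": 0,"gripper": 0},
])

```text
time_s: 44.05
tcp_pos: [0.6444, -0.2536, 0.0673]
eef_rot: [[1.0, -0.0, 0.021], [-0.021, -0.0, 1.0], [-0.0, -1.0, -0.0]]
force: [-7.7, 4.5, 16.2]
gripper_width: 0.0003
```

Latch 1 has bottomed too (tcp 0.0673, the same stop as latch 2). Next I'll retreat and check the whole scene.

>>> arm_command([
  {"rx": 0,"ry": 0,"rz": 0,"dx": 0,"dy": 0.001,"dz": 0,"gripper": 0},
  {"rx": 0,"ry": 0,"rz": 0,"dx": 0,"dy": -0.03,"dz": 0,"gripper": 0},
  {"rx": 0,"ry": 0,"rz": 0,"dx": 0,"dy": -0.08,"dz": 0,"gripper": 0},
  {"rx": 0,"ry": 0,"rz": 0,"dx": 0,"dy": -0.13,"dz": 0,"gripper": 0},
  {"rx": 0,"ry": 0,"rz": 0,"dx": -0.05,"dy": -0.13,"dz": 0,"gripper": 0},
])

```text
time_s: 44.55
tcp_pos: [0.6032, -0.256, 0.2063]
eef_rot: [[1.0, 0.02, 0.019], [-0.019, -0.011, 1.0], [0.021, -1.0, -0.01]]
force: [0.9, -1.6, 1.9]
gripper_width: 0.0002
```

>>> arm_command([
  {"rx": 0,"ry": 0,"rz": 0,"dx": -0.13,"dy": -0.05,"dz": -0.03,"gripper": 0},
  {"rx": 0,"ry": 0,"rz": 0,"dx": -0.13,"dy": -0.05,"dz": -0.03,"gripper": 0},
  {"rx": 0,"ry": 0,"rz": 0,"dx": -0.13,"dy": -0.05,"dz": -0.03,"gripper": 0},
  {"rx": 0,"ry": 0,"rz": 0,"dx": -0.13,"dy": -0.05,"dz": -0.03,"gripper": 0},
  {"rx": 0,"ry": 0,"rz": 0,"dx": -0.13,"dy": -0.05,"dz": -0.03,"gripper": 0},
])

```text
time_s: 45.05
tcp_pos: [0.4635, -0.2803, 0.2451]
eef_rot: [[1.0, 0.002, 0.023], [-0.023, -0.001, 1.0], [0.002, -1.0, -0.001]]
force: [-0.5, -0.5, -0.4]
gripper_width: 0.0009
```

```bash
python3 - <<'E'
from fit import *
s=env.observe();print(s["time_s"],s["tcp_pos"],s["force"])
t=imaging.capture("top");sd=imaging.capture("side")
a=cv2.resize(t[110:290,110:420],(620,360),interpolation=cv2.INTER_CUBIC);b=cv2.resize(sd[140:300,160:340],(270,240),interpolation=cv2.INTER_CUBIC)
o=np.zeros((600,620,3),np.uint8);o[:360]=a;o[360:,:270]=b;b=cv2.resize(sd[148:210,195:262],(260,240),interpolation=cv2.INTER_CUBIC);o[360:,300:560]=b;cv2.imwrite("pics/f1.png",o)
print(fit(shift(FLANGE,.028),[.6455,-.1288,1.549],"top",s,sat(t),(130,195,245,345))[0].round(4))
E
```

```text
45.05 [ 0.46354665 -0.28028082  0.24506399] [-0.46936448 -0.5289495  -0.44379811]
[ 0.6459 -0.1302  1.5574]
```

View pics/f1.png

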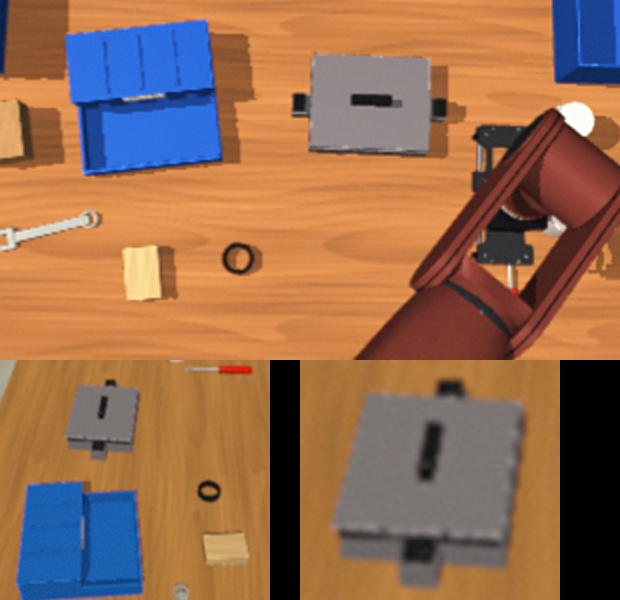

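```bash
python3 -c "
from workcell import env
print(env.close_job())"
```

```text
the job is handed in; nothing more can be done
None
```

All four bars are out of the stock bin and lie side by side, lengthwise, on the kit box floor. The lid is on and pressed home, and both latches are pushed down. I handed the job in at about 45 s.

- **Bars:** each was tilted about 0.2 rad, drawn out through its slot over the lip, and lowered into the box. Pictures before the lid went on showed four separate bars, and the last ones show the tray empty.
- **Lid:** it gave way at about 9 N and stopped hard after about 8 mm, taking over 20 N without moving further.
- **Latches:** both stopped with the fingertips at 48 mm above the bench, the fully-down height given, and held there at 16–24 N.
- **Other things:** the ring, offcut, wrench and carton look unmoved in the last pictures. The arm partly hid the mug, jar and screwdriver, but it stayed well above them.
- **Disagreement in the measurements:** the camera estimates of the box centre differed by up to 4 mm in x (0.641 to 0.645 m). I used the close wrist-camera value, about 0.645 m. The lid went in with no resistance, with a sideways force of up to about 12 N while pressing it down.

No check failed. I saw no knock to the lid and no slackening of the grip.

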